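Unlock the mixer's hold-down, fill its jar row and stack the emptied tray

TASK

Pinch in both release tabs of the knob on the mixer's sloping rear panel and turn the knob clockwise to its far stop, so that the hold-down bar slides forward off the row of pockets, and let the tabs spring out again. Then fill the row: carry the two stoppered jars upright from the part-filled tray and set them down gently in the two empty pockets, one in each, so that all four pockets hold a jar standing on the bottom. Finally put the emptied tray squarely on top of the other empty tray, rim on rim, and leave everything else on the table where it is.

Things in the scene. Friction and masses are not known exactly. Their poses are not given: they have to be found in the camera images.
- knob_grip (a point): tab-lock knob on the raised rear panel of the mixer, which slopes 25 degrees and faces the robot. Point on the knob's axis at pinching height, 36 mm out from the panel; z points out along the axis (25 degrees off vertical, leaning to the robot), y is the line through the two tabs; the frame turns with the knob. Black core 34 mm across, 50 mm high; guard ring at its foot: radius 36 mm, 13 mm high
- knob (a joint): knob angle, rad: 0 locked, bar over the pockets; 1.2 at the far stop (69 degrees clockwise, looking at the knob; at 0.6 the tab line is level). Friction 0.06 N m. Turns only while both tabs are pressed at least 4 mm in; released at the far stop, they spring out and lock it again. It drives the bar
- tab_l (a joint): inward travel of one tab, m: 0 out, 0.006 fully in (spring 2.4 N at first, 6 N fully in, each tab). The tabs are white plates on opposite sides of the core, 18 mm wide, 6 mm thick, from 16 to 48 mm out from the panel; outer faces 60 mm apart, 48 mm when both are fully in. Squeeze the outer faces together along the knob's y
- tab_r (a joint): inward travel of the opposite tab, likewise
- carrier (a point): middle of the row of four open pockets on the mixer's top, at pocket floor height (66 mm above the table); x to the mixer's back, y along the row, z up. Pocket centres at y = -69, -23, 23, 69 mm; pockets 42 mm square, walls 4 mm thick, 28 mm high. The mixer reaches from x = -70 to 150 mm, y = -110 to 110 mm; behind x = 65 mm stands its panel, 30 to 68 mm above the pocket floor
- bar (a joint): travel of the steel hold-down bar, m: 0 over the middle of the pocket row, 0.05 slid forward along the carrier's -x, towards the robot, with the knob at its far stop. Bar along y, 22 mm wide, underside 81 mm and top 88 mm above the pocket floor, on posts 100 mm either side of the middle. Moved only by the knob
- pad_a_c (a point): an empty pocket: centre of the top of the thin black rubber disc (30 mm across, 2 mm thick) on its floor; the jar stands on the disc
- pad_b_c (a point): the other empty pocket, likewise
- jar_a_c (a point): amber jar, body 34 mm across and 45 mm high, with a fixed black stopper on top, 16 mm across and 24 mm high (69 mm in all, 60 to 110 g). Point: its centre, 34.5 mm above its underside; z is its upright axis. Hold it by the stopper, which is clear of all neighbours. Starts in the part-filled tray, standing on its floor, in the lane on the tray's -x side
- jar_b_c (a point): a like jar, same sizes and point, in the other lane of the part-filled tray
- jar_c_c (a point): a like jar, same sizes and point, already in a pocket of the mixer; it stays there
- jar_d_c (a point): a like jar, same sizes and point, already in a pocket of the mixer; it stays there
- tray_rib (a point): the part-filled tray: white, 110 (x) by 130 (y) by 40 mm high, walls and floor 4 mm; a rib along y through its middle, 10 mm thick and as high as the walls, parts two lanes 46 mm wide and is the place to grip, from above with the fingers in the lanes. About 0.2 kg. Point: middle of the rib's top edge, 40 mm above the underside; z up
- stack_rib (a point): the empty tray on the table, on which to stack: same kind, sizes and point
- bottle: bystander, to be left where it is (may not shift more than 30 mm): white wash bottle, 56 mm across, 160 mm high; origin at its underside
- cup: bystander, to be left where it is (may not shift more than 30 mm): white sample cup with green lid, 48 mm across, 55 mm high; origin at its underside
- beaker: bystander, to be left where it is (may not shift more than 30 mm): glass beaker, 64 mm across, 85 mm high; origin at its underside
- dish: bystander, to be left where it is (may not shift more than 30 mm): shallow glass dish, 84 mm across, 16 mm high; origin at its underside
- spatula: bystander, to be left where it is (may not shift more than 30 mm): spatula, 170 mm long, lying flat
- funnel: bystander, to be left where it is (may not shift more than 30 mm): white funnel standing mouth down, 72 mm across, 85 mm high; origin at its underside

How it is judged:
On the way, in this order (a step that is already met when the one before it is completed fails the run):
1. the knob is at its far stop and both tabs have sprung out (value of joint knob above 1.1 rad and value of joint each of tab_l, tab_r below 0.002 m), for 0.2 s.
2. both jars from the tray stand released in pockets of the mixer (x of jar_a_c in the frame of carrier between -0.012 and 0.012 m and y of jar_a_c in the frame of carrier between -0.085 and 0.085 m and z of jar_a_c in the frame of carrier between 0.03 and 0.043 m and angle between each of jar_a_c, jar_b_c's own z axis and vertical below 0.15 rad and x of jar_b_c in the frame of carrier between -0.012 and 0.012 m and y of jar_b_c in the frame of carrier between -0.085 and 0.085 m and z of jar_b_c in the frame of carrier between 0.03 and 0.043 m and contact force between the fingers and jar_a below 0.1 N and contact force between the fingers and jar_b below 0.1 N), for 0.2 s.
3. the emptied tray lies released and squarely on the other tray (x of tray_rib in the frame of stack_rib between -0.015 and 0.015 m and y of tray_rib in the frame of stack_rib between -0.015 and 0.015 m and z of tray_rib in the frame of stack_rib between 0.035 and 0.045 m and angle between the y axis of tray_rib and the y axis of stack_rib, either way round below 0.15 rad and angle between tray_rib's own z axis and vertical below 0.06 rad and linear speed of tray below 0.02 m/s and contact force between the fingers and tray below 0.1 N and height (world z) of stack_rib below 0.045 m), for 0.2 s.
At the end, for the whole second after the job is handed in: Knob past 1.1 rad with both tabs under 2 mm in; all four jars at rest on the floors of the mixer's pockets, one in each, upright within 0.15 rad; the emptied tray released on the other, rim on rim, centred within 15 mm each way, square within 0.15 rad, level (all of step 1 and all of step 3 and x of jar_a_c in the frame of carrier between -0.012 and 0.012 m and y of jar_a_c in the frame of carrier between -0.085 and 0.085 m and z of jar_a_c in the frame of carrier between 0.03 and 0.043 m and angle between each of jar_a_c, jar_b_c, jar_c_c, jar_d_c's own z axis and vertical below 0.15 rad and x of jar_b_c in the frame of carrier between -0.012 and 0.012 m and y of jar_b_c in the frame of carrier between -0.085 and 0.085 m and z of jar_b_c in the frame of carrier between 0.03 and 0.043 m and x of jar_c_c in the frame of carrier between -0.012 and 0.012 m and y of jar_c_c in the frame of carrier between -0.085 and 0.085 m and z of jar_c_c in the frame of carrier between 0.03 and 0.043 m and x of jar_d_c in the frame of carrier between -0.012 and 0.012 m and y of jar_d_c in the frame of carrier between -0.085 and 0.085 m and z of jar_d_c in the frame of carrier between 0.03 and 0.043 m and linear speed of each of jar_a, jar_b, jar_c, jar_d below 0.02 m/s); the robot touches nothing.
It fails at once if a bystander is shifted by more than 30 mm (distance of any of bottle, cup, beaker, dish, spatula, funnel from where it was at the start of the episode above 0.03 m).
It fails at once if a jar is tipped by more than 0.6 rad (angle between any of jar_a_c, jar_b_c, jar_c_c, jar_d_c's own z axis and vertical above 0.6 rad).
It fails at once if a jar is dropped from more than about 25 mm (falls free faster than 0.7 m/s) ((contact force between the fingers and jar_a below 0.05 N and linear speed of jar_a above 0.7 m/s) or (contact force between the fingers and jar_b below 0.05 N and linear speed of jar_b above 0.7 m/s)).
It also fails if it takes over 72 s, if anything falls off the work surface, if the arm or the gripper's body presses on something with over 40 N, if the wrist force passes 120 N, or if a joint passes its speed limit or range.

ROBOT

A 6-joint arm with a two-finger parallel gripper is mounted at the origin on the work surface. World frame = base frame: x ahead of the robot, y to its left, z up, the work surface at z = 0. Lengths are in m, angles in rad, forces in N, time in s.
With the tool pointing down it reaches from about 0.3 to 0.775 m from the base axis. Payload 14.6 kg.
Tool frame: the origin (TCP) lies between the finger pads; the fingertips stand 8 mm ahead of it and the grasp point (between the pads) lies 11 mm behind it (ctrl.tip_reach is the distance from the TCP to the fingertips, in m); y points along the fingers, z is the direction in which the jaws open and shut, and the axes are right-handed (so a half turn about y gives the same grasp; the last joint's range is limited). The gripper opens to 94 mm and grips with 3 to 60 N. Pads are 16 mm wide; open, the fingers measure 119 mm over their backs; the gripper's body (75 mm by 177 mm) begins 78 mm behind the grasp point.
Start: joints at [1.204, 0.3, 1.521, -0, 1.321, -0.067], TCP at [0.162, 0.525, 0.213] pointing down, gripper open.
Joint ranges: [-3.03, 3.03], [-0.79, 2.21], [0.23, 2.52], [-1.04, 4.18], [0, 3.07], [-2.55, 2.55]. Speed limits (rad/s): [2.22, 2.22, 2.57, 3.14, 3.14, 3.14].

INTERFACE

Orientations are given as [roll, pitch, yaw] about the fixed x, y, z axes, in that order (R = Rz(yaw) Ry(pitch) Rx(roll)).
In Python, from station import ctrl gives the robot as it stands.
- The arm moves only by the tool play_rows, never from a script. Its arguments are lists of equal length, an entry for each row: "twist": the turn, a rotation vector about the world's x, y, z as a fraction of full scale, a list of three; "travel": the shift along the world's x, y, z as a fraction of full scale, a list of three; "grip": the gripper's target within -1 to 1 (shut at 1, half-way at 0, fully open at -1). A call has 1 to 12 rows; each row shifts and turns the commanded pose from where the row before left it; what a row does not reach is not made up. Full scale, the value 1, is 5 cm for a shift and 90 degrees for a turn. A row lasts 1/10 s, in which the tool goes at most 50 mm and 8.59 degrees, less where a joint would pass 70% of its speed; a pose out of reach is approached as far as the arm can. A call with a number of a shift or a turn outside -1 to 1 is refused whole. A call with a gripper value outside its range is refused whole. The fingers move at their own pace and stop on an object; "force" is the grip in N (left out, the last holds). Time passes only in rows, so rows that do not move let the fingers close. It gives the time, the measured TCP pose, the force and the opening at its end, in the units of the state.
- ctrl.get_obs(): the state, without advancing time (a new reading comes with each control period).
- ctrl.camera(name): name is "scene" or "side" or "wrist"; returns a dict with "img" (420x560x3 uint8, red, green, blue), "vfov" (degrees; the focal length in pixels is half the picture's height over the tangent of half this angle, whatever the lens; pixels are square), "cx", "cy" (the principal point, pixels), "rvec" (rotation vector, rad) and "tvec" (3), from world to camera coordinates, as OpenCV has them. Camera axes: x right, y down, z forward; pixel columns grow to the right and rows downward; lengths in m; the calibration is good to about 2 mm. A picture is of the moment at which its call begins. There is no depth.
- ctrl.hand_in(): hands the job in, once; it reports no verdict.
Trained networks look in a picture, given as the dict that the camera call returned (one of the last four; its "shot" number tells which), for a name from the list of things; names that differ only in an ending like _2 or _b are one class to them, and where a whole thing is asked for, a point or a joint stands for the part that bears it (a point fixed in the world has none). Each returns a list of dicts, best first, with "confidence" (0 to 1); they miss things now and then, are a little off and sometimes report something else, mostly with a low value. They report only what shows in the picture. A call takes as long as a camera call.
- ctrl.boxes_of(name, picture): "point" ([column, row] in pixels, amid what is visible of it).
- ctrl.trace(name, picture): "pixels" (420x560 bool, what is visible of it) and "point" ([column, row] in pixels, amid what is visible of it).
The state is a dict: "time_s": time; "qpos": joint angles; "joint_vel": joint speeds; "tau": joint torques, N m; "ee_pos": TCP position; "eef_rot": TCP orientation; "force": force on the tool from outside, world axes, zero at the start; "moment": the same for the moment, N m; "grip_width": finger opening in m.
Only numpy, scipy, OpenCV 4.12 (cv2) and the standard library are available. Lean on these libraries where they do the work, as an engineer would, in place of code of your own. Each camera call takes 0.05 s, during which the arm holds its last target.

## Working session

There is one attempt and no reset: what is moved stays moved. The work goes in short steps, Python scripts to look and compute and a tool call to move; the robot and the scene stay as the last step left them, time stands still between calls to the robot, and variables do not carry over. Pictures are saved under pics/ and viewed, and the job is handed in when it is done.

Besides the shell and the picture viewer there is one more tool, called after "Request:" as a command line: name --argument value ..., lists and objects as JSON in quotes. play_rows: Moves the arm, as the interface text tells. Its arguments: {"type":"object","properties":{"twist":{"type":"array"},"travel":{"type":"array"},"grip":{"type":"array"},"force":{"type":"number"}},"required":["twist","travel","grip"]}

```bash
ls; mkdir -p pics; python3 - <<'E'
from station import ctrl
import cv2
print(ctrl.get_obs())
for n in ["scene","side","wrist"]:
    c=ctrl.camera(n)
    cv2.imwrite(f"pics/a_{n}.png",c["img"][:,:,::-1])
    print(n,{k:v for k,v in c.items() if k!="img"})
E
```

```text
pics
{'time_s': 0.0, 'qpos': array([ 1.20440915e+00,  3.00482271e-01,  1.52161376e+00, -1.39132178e-06,
        1.32066713e+00, -6.65705408e-02]), 'joint_vel': array([ 0.00047985,  0.0002951 ,  0.00045615,  0.00134767, -0.00021063,
        0.00083031]), 'tau': array([-8.47620668e-04, -5.31812525e+01, -3.52739668e+01,  7.07448763e-02,
        2.43707048e-02, -1.53810365e-04]), 'ee_pos': array([0.16233447, 0.52522642, 0.21286636]), 'eef_rot': array([-1.57196434e+00,  7.65195942e-05, -2.99816334e-01]), 'force': array([-0.20814533, -0.8252819 ,  0.10451565]), 'moment': array([-0.01558714, -0.03055965,  0.04795601]), 'grip_width': 0.09379644179250957}
scene {'vfov': 44.68471321502979, 'cx': 271.4589211240707, 'cy': 205.93634483884588, 'rvec': array([ 2.10148152,  1.44531437, -0.48222194]), 'tvec': array([-0.1933009 , -0.30784517,  1.65027879]), 'shot': 1}
side {'vfov': 47.26642352439147, 'cx': 274.980949216485, 'cy': 209.4428356833353, 'rvec': array([ 0.07707555, -2.68575677,  1.55140206]), 'tvec': array([0.52035009, 0.12667603, 1.265883  ]), 'shot': 2}
wrist {'vfov': 59.14023693658823, 'cx': 279.14820020959706, 'cy': 211.18741822237902, 'rvec': array([-2.34779686, -1.73242586, -0.23180666]), 'tvec': array([-0.55005415, -0.02769114,  0.38958133]), 'shot': 3}
```

View pics/a_scene.png

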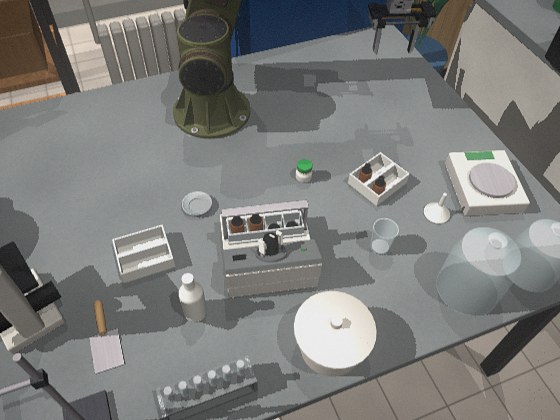

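View pics/a_side.png

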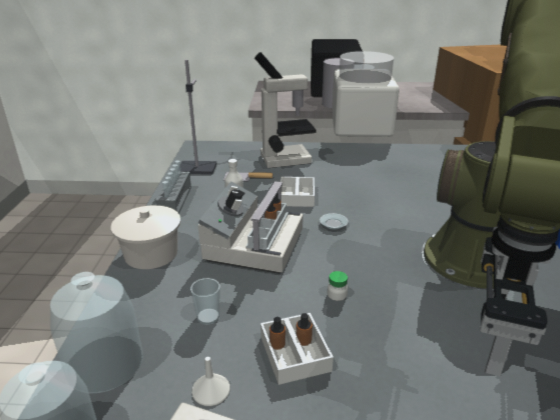

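View pics/a_wrist.png

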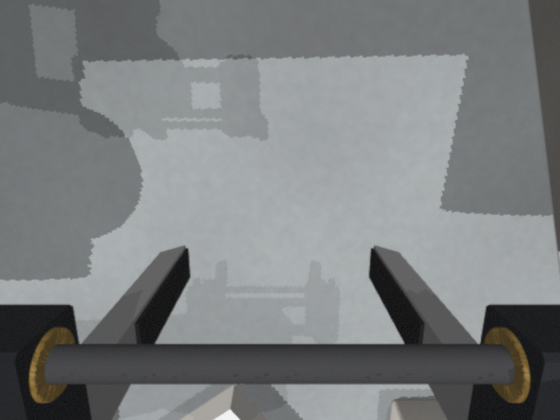

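```bash
cat > h.py <<'E'
import numpy as np, cv2
from station import ctrl
from scipy.spatial.transform import Rotation as R
def cam(n,save=None):
    c=ctrl.camera(n)
    if save: cv2.imwrite(f"pics/{save}.png",c["img"][:,:,::-1])
    return c
def K(c):
    f=c["img"].shape[0]/2/np.tan(np.radians(c["vfov"])/2)
    return np.array([[f,0,c["cx"]],[0,f,c["cy"]],[0,0,1.]])
def proj(c,P):
    return cv2.projectPoints(np.asarray(P,float).reshape(-1,3),c["rvec"],c["tvec"],K(c),None)[0][:,0]
def ray(c,uv):
    Rm=cv2.Rodrigues(c["rvec"])[0]; d=Rm.T@np.linalg.solve(K(c),[uv[0],uv[1],1.]); return -Rm.T@c["tvec"],d/np.linalg.norm(d)
def onz(c,uv,z):
    o,d=ray(c,uv); return o+d*(z-o[2])/d[2]
def tri(cs,uvs):
    A=0;b=0
    for c,u in zip(cs,uvs):
        o,d=ray(c,u);M=np.eye(3)-np.outer(d,d);A=A+M;b=b+M@o
    return np.linalg.solve(A,b)
E
python3 - <<'E'
from h import *
import pickle
s=cam("scene");d=cam("side")
res={}
for n in ["knob_grip","carrier","bar","pad_a_c","jar_a_c","tray_rib","stack_rib","tab_l","bottle","cup","beaker","dish","funnel"]:
    for nm,c in (("scene",s),("side",d)):
        b=ctrl.boxes_of(n,c); print(n,nm,[(np.round(x["point"],1).tolist(),round(x["confidence"],2)) for x in b[:6]])
print(ctrl.get_obs()["time_s"])
pickle.dump((s,d),open("c0.pkl","wb"))
for nm,c,(x0,y0,x1,y1) in (("scene",s,(200,190,340,310)),("side",d,(190,170,330,290))):
    cv2.imwrite(f"pics/z_{nm}.png",cv2.resize(c["img"][y0:y1,x0:x1,::-1],None,fx=5,fy=5,interpolation=cv2.INTER_CUBIC))
E
```

```text
knob_grip scene [([272.1, 244.7], 0.97)]
knob_grip side [([230.9, 199.3], 0.58)]
carrier scene [([270.3, 253.8], 0.62)]
carrier side [([244.8, 230.4], 0.93), ([233.3, 198.3], 0.69)]
bar scene [([268.7, 209.4], 0.75), ([273.7, 244.0], 0.35)]
bar side [([262.3, 205.6], 0.84), ([232.5, 198.6], 0.39)]
pad_a_c scene [([270.2, 226.4], 0.53), ([192.0, 299.4], 0.37)]
pad_a_c side []
jar_a_c scene [([365.0, 172.9], 0.51)]
jar_a_c side [([303.2, 331.4], 0.74), ([231.5, 198.2], 0.3)]
tray_rib scene [([377.1, 176.1], 0.8)]
tray_rib side [([294.7, 356.0], 0.92)]
stack_rib scene [([144.5, 254.1], 0.86)]
stack_rib side [([301.9, 189.6], 0.83), ([232.9, 196.3], 0.54)]
tab_l scene [([197.2, 202.8], 0.71)]
tab_l side [([237.9, 205.8], 0.63)]
bottle scene [([191.7, 299.2], 0.68), ([274.5, 227.0], 0.2)]
bottle side [([232.9, 176.5], 0.87), ([211.0, 388.3], 0.46), ([260.7, 210.3], 0.29)]
cup scene [([304.5, 168.2], 0.8)]
cup side [([337.5, 284.8], 0.93)]
beaker scene [([382.1, 234.9], 0.74), ([265.0, 207.1], 0.15)]
beaker side [([205.3, 300.8], 0.7)]
dish scene [([199.1, 202.9], 0.9), ([435.6, 211.8], 0.55)]
dish side [([336.2, 221.1], 0.9), ([234.0, 174.0], 0.37)]
funnel scene [([436.3, 213.6], 0.64)]
funnel side [([211.2, 388.5], 0.9)]
1.55
```

View pics/z_scene.png

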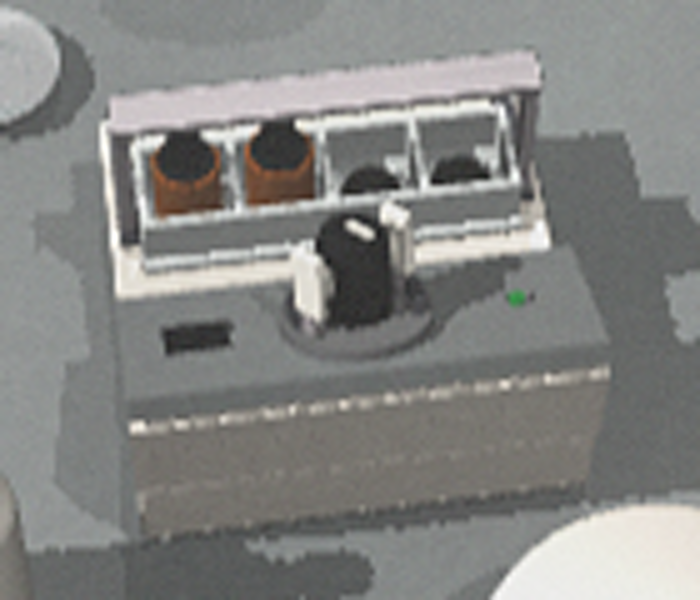

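View pics/z_side.png

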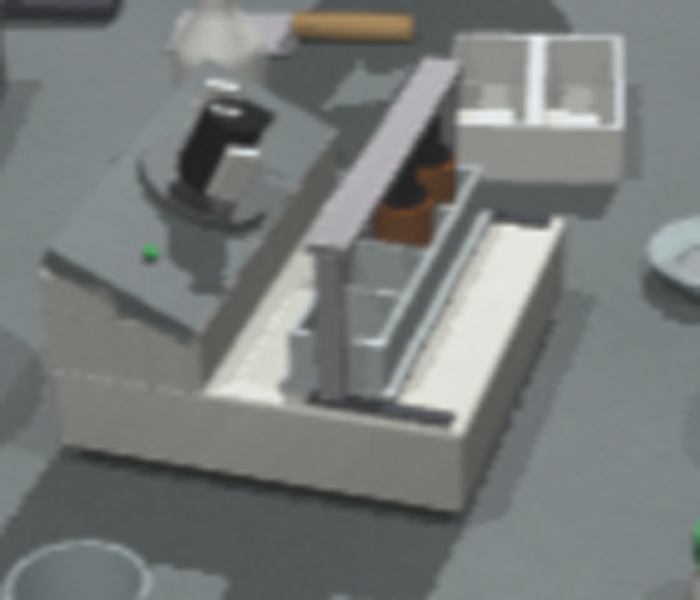

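```bash
cat > fit.py <<'E'
from h import *
import pickle
from scipy.optimize import least_squares
s,d=pickle.load(open("c0.pkl","rb"))
S=[((138,538),(150,-110,-66)),((585,492),(150,110,-66)),((130,428),(150,-110,68)),((608,370),(150,110,68)),((118,297),(65,-110,30)),((570,248),(65,110,30)),((145,217),(25,-94,28)),((522,182),(25,94,28))]
D=[((65,447),(150,110,-66)),((462,512),(-70,110,-66)),((42,262),(150,110,68)),((200,342),(65,110,30)),((338,130),(65,-110,30))]
su=np.array([[200+a[0]/5,190+a[1]/5] for a,_ in S]);sp=np.array([b for _,b in S])/1e3
du=np.array([[190+a[0]/5,170+a[1]/5] for a,_ in D]);dp=np.array([b for _,b in D])/1e3
def X(p,P): return P@R.from_euler('z',p[2]).as_matrix().T+[p[0],p[1],.066]
def f(p):return np.r_[(proj(s,X(p,sp))-su).ravel(),(proj(d,X(p,dp))-du).ravel()]
r=least_squares(f,[.5,0,0],loss='soft_l1');print(r.x,np.degrees(r.x[2]));print(np.round(f(r.x).reshape(-1,2),1))
p=r.x
# residual per camera
for nm,q in (("s",0),("d",1)):
    g=(lambda p:(proj(s,X(p,sp))-su).ravel()) if q==0 else (lambda p:(proj(d,X(p,dp))-du).ravel())
    print(nm,least_squares(g,p,loss='soft_l1').x)
E
python3 fit.py
```

```text
[ 0.5403494  -0.01981482 -0.22811795] -13.070195641540607
[[ 0.7  1.8]
 [ 0.5  0.1]
 [-1.1 -4.5]
 [ 0.7 -4.3]
 [-0.8 -0.9]
 [-0.2 -1.4]
 [-0.9  1.1]
 [-0.1 -0.4]
 [-1.4  2. ]
 [-0.3  3.3]
 [-1.4 -4.7]
 [-0.2 -2.8]
 [ 0.2 -0.8]]
s [ 0.54218046 -0.01894467 -0.24167369]
d [ 0.53914212 -0.01952778 -0.21494454]
```

```bash
cat >> fit.py <<'E'
S=[((122,404),(150,-110,68)),((608,350),(150,110,68)),((117,297),(65,-110,30)),((570,248),(65,110,30)),((145,217),(25,-94,28)),((522,182),(25,94,28))]
D=[((42,252),(150,110,68)),((200,334),(65,110,30)),((338,130),(65,-110,30))]
su=np.array([[200+a[0]/5,190+a[1]/5] for a,_ in S]);sp=np.array([b for _,b in S])/1e3
du=np.array([[190+a[0]/5,170+a[1]/5] for a,_ in D]);dp=np.array([b for _,b in D])/1e3
r=least_squares(f,p,loss='soft_l1');p=r.x;print(p,np.round(f(p).reshape(-1,2),1).tolist())
n=np.array([-np.sin(np.radians(25)),0,np.cos(np.radians(25))])
def wf(p,nm,c,x0,y0,x1,y1,sc=5):
    im=cv2.resize(c["img"][y0:y1,x0:x1,::-1],None,fx=sc,fy=sc,interpolation=cv2.INTER_CUBIC)
    def pl(P,col,cl=True):
        u=((proj(c,X(p,np.array(P)/1e3))-[x0,y0]+.5)*sc).astype(int);cv2.polylines(im,[u],cl,col,1)
    pl([(150,-110,68),(150,110,68),(65,110,30),(65,-110,30)],(0,255,0))
    pl([(150,-110,-66),(150,110,-66),(-70,110,-66),(-70,-110,-66)],(255,255,0))
    for b in (-69,-23,23,69): pl([(21,b-21,28),(21,b+21,28),(-21,b+21,28),(-21,b-21,28)],(0,0,255))
    for b in (23,69): pl([(15*np.cos(a),b+15*np.sin(a),2) for a in np.linspace(0,6.28,30)],(255,0,255))
    pl([(11,-105,88),(11,105,88),(-11,105,88),(-11,-105,88)],(255,0,0))
    cv2.imwrite(f"pics/{nm}.png",im)
if __name__=="__main__":
    wf(p,"w_s",s,200,190,340,310);wf(p,"w_d",d,190,170,330,290)
E
python3 fit.py
```

```text
[ 0.5403494  -0.01981482 -0.22811795] -13.070195641540607
[[ 0.7  1.8]
 [ 0.5  0.1]
 [-1.1 -4.5]
 [ 0.7 -4.3]
 [-0.8 -0.9]
 [-0.2 -1.4]
 [-0.9  1.1]
 [-0.1 -0.4]
 [-1.4  2. ]
 [-0.3  3.3]
 [-1.4 -4.7]
 [-0.2 -2.8]
 [ 0.2 -0.8]]
s [ 0.54218046 -0.01894467 -0.24167369]
d [ 0.53914212 -0.01952778 -0.21494454]
[ 0.54025152 -0.01887171 -0.23323324] [[0.5, -0.0], [0.8, -0.2], [-0.4, -1.2], [0.1, -1.3], [-0.6, 0.8], [0.2, -0.3], [-1.5, -2.7], [-0.4, -1.1], [0.4, -0.7]]
```

View pics/w_s.png

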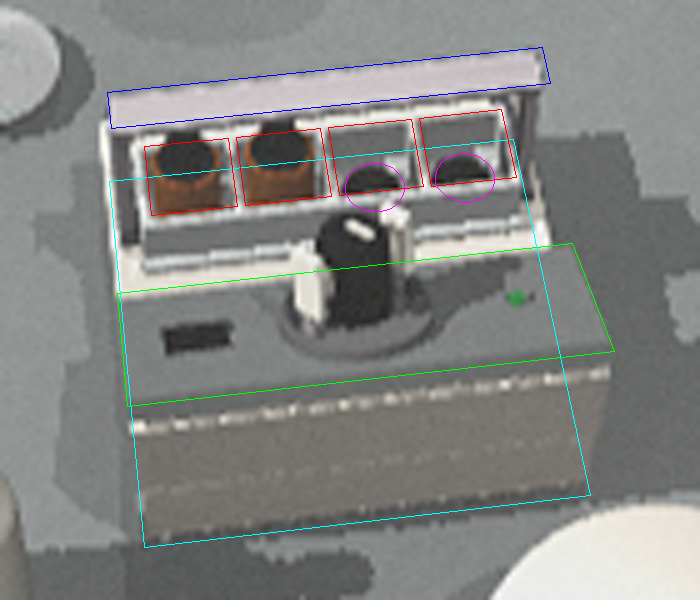

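View pics/w_d.png

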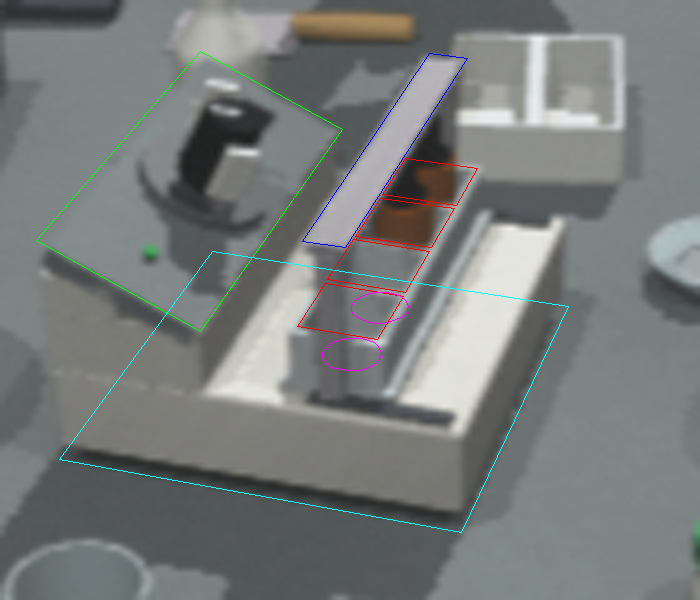

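```bash
cat > k.py <<'E'
from fit import *
a=lambda u,v:(200+u/5-.1,190+v/5-.1); b=lambda u,v:(190+u/5-.1,170+v/5-.1)
Rm=R.from_euler('z',p[2]).as_matrix()
loc=lambda P:Rm.T@(P-[p[0],p[1],.066])
for n,u,v in (("core top",a(353,224),b(232,110)),("tabR?",a(398,213),b(242,155)),("tabL?",a(309,250),b(222,88))):
    P=tri((s,d),(u,v));print(n,P,loc(P)*1e3,np.round(proj(s,P)-u,1),np.round(proj(d,P)-v,1))
# candidates: knob foot on panel at x=xf
ang=np.radians(25)
for xf in (100,107.5,115):
    P=np.array([xf,0,30+(xf-65)*np.tan(ang)])
    for h in (36,50): 
        q=(P+h*n)/1e3; print(xf,h,q*1e3,X(p,q[None])[0],proj(s,X(p,q[None])),proj(d,X(p,q[None])))
# jars and trays
E
python3 k.py | tail -9
```

```text
[-1.4 -4.7]
 [-0.2 -2.8]
 [ 0.2 -0.8]]
s [ 0.54218046 -0.01894467 -0.24167369]
d [ 0.53914212 -0.01952778 -0.21494454]
[ 0.54025152 -0.01887171 -0.23323324] [[0.5, -0.0], [0.8, -0.2], [-0.4, -1.2], [0.1, -1.3], [-0.6, 0.8], [0.2, -0.3], [-1.5, -2.7], [-0.4, -1.1], [0.4, -0.7]]
core top [ 0.62343947 -0.0379268   0.16060098] [85.3396638   0.6876102  94.60098096] [[0.1 0.1]] [[ 0.1 -0.1]]
tabR? [ 0.61602435 -0.01300358  0.14735018] [72.36495315 23.22220445 81.35017682] [[-0.1 -0.1]] [[-0.1  0. ]]
tabL? [ 0.63119892 -0.06160746  0.16161899] [ 98.36220407 -20.55847835  95.61899401] [[0.3 0.4]] [[ 0.4 -0.2]]Traceback (most recent call last):
  File "k.py", line 12, in <module>
    q=(P+h*n)/1e3; print(xf,h,q*1e3,X(p,q[None])[0],proj(s,X(p,q[None])),proj(d,X(p,q[None])))
       ~^~~~
numpy._core._exceptions._UFuncNoLoopError: ufunc 'add' did not contain a loop with signature matching types (dtype('float64'), dtype('<U180')) -> None
```

```bash
python3 - <<'E'
from h import *
import pickle
s,d=pickle.load(open("c0.pkl","rb"))
o=[]
for c,(x,y) in ((s,(340,145)),(d,(255,305)),(s,(105,215)),(d,(265,165))):
    im=c["img"][y:y+75,x:x+80,::-1]; o.append(cv2.resize(im,None,fx=5,fy=4,interpolation=cv2.INTER_CUBIC) if 0 else cv2.resize(im,(400,300),interpolation=cv2.INTER_CUBIC) if 0 else cv2.resize(im,None,fx=5,fy=5,interpolation=cv2.INTER_CUBIC)[:300*1])
cv2.imwrite("pics/tr.png",np.vstack([np.hstack(o[:2]),np.hstack(o[2:])]))
E
```

```text
(no output)
```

View pics/tr.png

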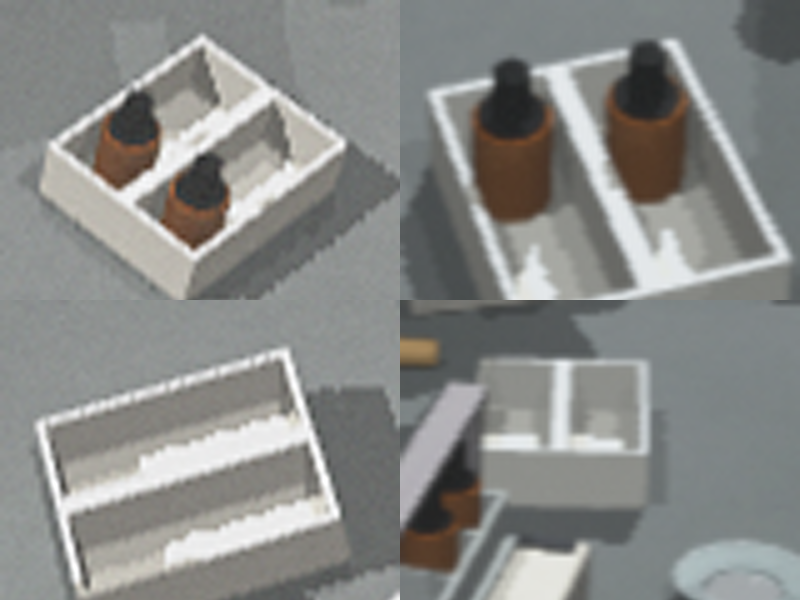

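```bash
cat > tr.py <<'E'
from h import *
import pickle
from scipy.optimize import least_squares
s,d=pickle.load(open("c0.pkl","rb"))
def fit(A,B,ox):
    L=[(s,np.array(u)/5+ox[0]-.1,l) for u,l in A]+[(d,np.array(u)/5+ox[1]-.1,l) for u,l in B]
    def W(q,l): return (R.from_euler('z',q[2]).apply(np.array([l[0],l[1],0])/1e3)+[q[0],q[1],.040])
    def f(q): return np.concatenate([(proj(c,W(q,l))[0]-u) for c,u,l in L])
    best=min((least_squares(f,[.4,0,y],loss='soft_l1') for y in (-1,0,1)),key=lambda r:r.cost)
    print(best.x,best.cost,np.round(f(best.x).reshape(-1,2),1).tolist()); return best.x
t=fit([((203,37),(-55,65)),((347,147),(55,65)),((190,255),(55,-65)),((48,147),(-55,-65))],
 [((30,93),(55,-65)),((275,42),(-55,-65)),((390,260),(-55,65))],[(340,145),(255,305)])
k=fit([((38,120),(-55,-65)),((288,48),(-55,65)),((338,218),(55,65)),((82,297),(55,-65))],
 [((83,60),(55,-65)),((248,60),(-55,-65)),((248,150),(-55,65)),((83,148),(55,65))],[(105,215),(265,165)])
# stopper tops z=4+69
for u,v in (((138,95),(112,65)),((208,157),(248,47))):
    P=tri((s,d),(np.array(u)/5+(340,145)-.1,np.array(v)/5+(255,305)-.1)); print("top",P,"local",R.from_euler('z',-t[2]).apply(P-[t[0],t[1],0]))
P=tri((s,d),(np.array((138,95))/5+(340,145)-.1,np.array((248,47))/5+(255,305)-.1)); print(P)
P=tri((s,d),(np.array((208,157))/5+(340,145)-.1,np.array((112,65))/5+(255,305)-.1)); print(P)
E
python3 tr.py
```

```text
[0.45841163 0.35677576 0.33464366] 4.129031211015064 [[0.3, -1.0], [0.6, -1.2], [0.8, 0.2], [0.1, -1.6], [-0.3, -1.5], [0.3, -1.3], [-0.4, -0.5]]
[ 0.4697313  -0.321273    0.00117582] 4.107962138035193 [[-0.2, -0.4], [0.1, -0.8], [0.8, -1.0], [-0.6, -0.4], [-0.5, -1.1], [-0.6, -0.5], [-0.2, -0.1], [-2.5, -0.5]]
top [0.47441954 0.32183501 0.08022562] local [ 0.00364423 -0.03826001  0.08022562]
top [0.4621122  0.335789   0.06771733] local [-0.00339744 -0.02103795  0.06771733]
[0.44041609 0.32138991 0.07277966]
[0.4949992  0.33540728 0.07337779]
```

```bash
cat > plan.py <<'E'
from h import *
A25=np.radians(25)
MX=[0.5403,-0.0190,-0.2332]
def world(l): return R.from_euler('z',MX[2]).apply(np.array(l)/1e3)+[MX[0],MX[1],.066]
ax=R.from_euler('z',MX[2]).apply([-np.sin(A25),0,np.cos(A25)])
KG=world((91.8,0.3,82.3))
def knobR(q):
    phi=.6-q
    d=R.from_euler('z',MX[2]).apply(np.array([0,1,0])*np.cos(phi)-np.sin(phi)*np.array([np.cos(A25),0,np.sin(A25)]))
    y=-ax; return R.from_matrix(np.stack([np.cross(y,d),y,d],1))
def downR(psi): return R.from_euler('xyz',[-np.pi/2,0,psi])
def tcp(grasp,Rt,ahead=.011): return np.asarray(grasp)+Rt.apply([0,ahead,0])
def delta(p0,R0,p1,R1,note=""):
    dp=(np.asarray(p1)-p0)/.05; rv=(R1*R0.inv()).as_rotvec()/(np.pi/2)
    n=max(np.abs(dp).max(),np.linalg.norm(dp),np.linalg.norm(rv)*90/8.59)
    print(note,"to",np.round(p1,4),"travel total",np.round(dp,3),"twist total",np.round(rv,4),"min rows",round(n,2))
def cur():
    o=ctrl.get_obs(); return o["ee_pos"],R.from_euler('xyz',o["eef_rot"]),o
E
python3 - <<'E'
from plan import *
p,Rt,o=cur(); R1=knobR(0)
print(KG,ax,R1.as_euler('xyz'))
hi=tcp(KG+ax*.09,R1); delta(p,Rt,hi,R1,"pre")
delta(hi,R1,tcp(KG+ax*.001,R1),R1,"down")
E
```

```text
[ 0.62968447 -0.03992237  0.1483    ] [-0.41117878  0.09766373  0.90630779] [-1.82825024 -0.35629241  0.41340518]
pre to [ 0.5972 -0.0322  0.2199] travel total [  8.695 -11.153   0.129] twist total [-0.1519 -0.2387  0.4175] min rows 14.14
down to [ 0.6338 -0.0409  0.1392] travel total [ 0.732 -0.174 -1.613] twist total [0. 0. 0.] min rows 1.78
```

Request:
play_rows --twist '[[-0.0095,-0.0149,0.0261],[-0.0095,-0.0149,0.0261],[-0.0095,-0.0149,0.0261],[-0.0095,-0.0149,0.0261],[-0.0095,-0.0149,0.0261],[-0.0095,-0.0149,0.0261],[-0.0095,-0.0149,0.0261],[-0.0095,-0.0149,0.0261],[-0.0095,-0.0149,0.0261],[-0.0095,-0.0149,0.0261],[-0.0095,-0.0149,0.0261],[-0.0095,-0.0149,0.0261]]' --travel '[[0.4,-0.5,0.5],[0.5,-0.6,0.5],[0.55,-0.7,0.4],[0.55,-0.75,0],[0.55,-0.75,0],[0.55,-0.75,0],[0.55,-0.75,0],[0.55,-0.75,0],[0.55,-0.75,0],[0.55,-0.75,0],[0.55,-0.75,0],[0.55,-0.75,0]]' --grip '[-1,-1,-1,-1,-1,-1,-1,-1,-1,-1,-1,-1]' --force 20

```text
time_s: 2.75
ee_pos: [0.4832, 0.0962, 0.2838]
eef_rot: [-1.739, -0.287, 0.223]
force: [1.1, 0.8, 0.9]
grip_width: 0.0942
```

```bash
python3 - <<'E'
from plan import *
p,Rt,o=cur(); R1=knobR(0); print(p,o["time_s"],o["qpos"])
delta(p,Rt,tcp(KG+ax*.08,R1),R1,"pre")
E
```

```text
[0.48323178 0.09619625 0.2837953 ] 2.75 [ 0.20969298 -0.03797643  1.77175753 -0.18287035  1.1253477  -1.5040937 ]
pre to [ 0.6013 -0.0332  0.2108] travel total [ 2.362 -2.588 -1.459] twist total [-0.0372 -0.0588  0.1033] min rows 3.8
```

Request:
play_rows --twist '[[-0.0075,-0.0118,0.0207],[-0.0075,-0.0118,0.0207],[-0.0075,-0.0118,0.0207],[-0.0075,-0.0118,0.0207],[-0.0075,-0.0118,0.0207],[0,0,0]]' --travel '[[0.5,-0.6,0],[0.5,-0.6,-0.3],[0.5,-0.5,-0.4],[0.5,-0.5,-0.4],[0.34,-0.38,-0.36],[0,0,0]]' --grip '[-1,-1,-1,-1,-1,-1]'

```text
time_s: 3.35
ee_pos: [0.5993, -0.033, 0.2073]
eef_rot: [-1.826, -0.351, 0.41]
force: [-0.4, 0.1, 0.4]
grip_width: 0.0939
```

```bash
python3 - <<'E'
from plan import *
import pickle
p,Rt,o=cur(); R1=knobR(0); print(p,o["time_s"],o["qpos"])
delta(p,Rt,tcp(KG+ax*.001,R1),R1,"down")
c=cam("wrist","b_w"); pickle.dump(c,open("cw.pkl","wb"))
im=c["img"][:,:,::-1].copy()
for P,col in ((KG,(0,0,255)),(KG+ax*.014,(0,255,0)),(world((92.3,0,82.4))-ax*.023,(255,0,0))):
    u=proj(c,P)[0];print(u);cv2.circle(im,tuple(int(x) for x in u),4,col,1)
for sg in (1,-1):
    P=KG+ax*.012+sg*.030*R1.as_matrix()[:,2]; u=proj(c,P)[0];print(u);cv2.circle(im,tuple(int(x) for x in u),4,(255,0,255),1)
th=np.linspace(0,6.3,60); m=R1.as_matrix()
u=proj(c,[KG-ax*.023+.036*(np.cos(t)*m[:,2]+np.sin(t)*m[:,0]) for t in th]); cv2.polylines(im,[u.astype(int)],True,(0,255,255),1)
cv2.imwrite("pics/b_wo.png",im)
E
```

```text
[ 0.59929179 -0.03304632  0.20731382] 3.35 [-0.08884441  0.20072848  1.71782729 -0.08700822  0.7981374  -1.97640807]
down to [ 0.6338 -0.0409  0.1392] travel total [ 0.69  -0.157 -1.362] twist total [-0.0002 -0.0034  0.0019] min rows 1.53
[276.12401963 232.96934752]
[275.99047475 239.90652583]
[275.59792594 223.34075167]
[322.75169208 238.74240459]
[229.25516173 238.99190078]
```

View pics/b_wo.png

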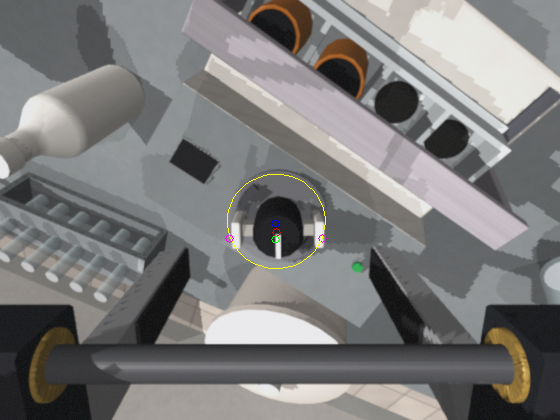

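Request:
play_rows --twist '[[0,-0.0034,0.0019],[0,0,0],[0,0,0],[0,0,0],[0,0,0],[0,0,0],[0,0,0],[0,0,0],[0,0,0]]' --travel '[[0.25,-0.055,-0.5],[0.25,-0.055,-0.5],[0.19,-0.047,-0.362],[0,0,0],[0,0,0],[0,0,0],[0,0,0],[0,0,0],[0,0,0]]' --grip '[-1,-1,-1,-1,1,1,1,1,1]' --force 22

```text
time_s: 4.3
ee_pos: [0.634, -0.0389, 0.143]
eef_rot: [-1.83, -0.361, 0.416]
force: [-1.7, -0.3, 4.3]
grip_width: 0.0577
```

```bash
python3 - <<'E'
from plan import *
p,Rt,o=cur(); print(o)
R0=knobR(0); m=Rt.as_matrix(); print("off",m.T@(p-tcp(KG,R0)))
print("grasp err", (R0.inv()*Rt).as_rotvec())
print(ax*-1.2/(np.pi/2))
E
```

```text
{'time_s': 4.3, 'qpos': array([-0.09540815,  0.34557349,  1.69699757, -0.09229979,  0.66345582,
       -1.9741305 ]), 'joint_vel': array([-0.00111803,  0.00237239, -0.00433793,  0.00060358, -0.00131937,
       -0.00173938]), 'tau': array([-1.73726119e-02, -5.13528550e+01, -3.17746353e+01, -9.17122071e-02,
       -1.01523142e+00, -1.59215080e-03]), 'ee_pos': array([ 0.63402473, -0.0388838 ,  0.14301539]), 'eef_rot': array([-1.83015314, -0.36087843,  0.41566273]), 'force': array([-1.73651298, -0.27361695,  4.33594637]), 'moment': array([ 0.05414735,  0.20601472, -0.01752343]), 'grip_width': 0.057721330401748816}
off [ 0.00229601 -0.00451694  0.00087768]
grasp err [-0.00111062 -0.00087186 -0.00497394]
[ 0.31411745 -0.0746096  -0.69236815]
```

Request:
play_rows --twist '[[0,0,0],[0,0,0],[0,0,0]]' --travel '[[0,0,0],[0,0,0],[0,0,0]]' --grip '[1,1,1]' --force 25

```text
time_s: 4.6
ee_pos: [0.6341, -0.039, 0.1434]
eef_rot: [-1.83, -0.361, 0.416]
force: [-6.3, -0.0, 8.4]
grip_width: 0.0471
```

```bash
python3 - <<'E'
from plan import *
p,Rt,o=cur(); print(p,o["force"],o["moment"],o["grip_width"])
c=cam("wrist","c_w");cam("side","c_d")
E
```

```text
[ 0.63410997 -0.03902359  0.14336467] [-6.28509175 -0.01486139  8.445718  ] [-0.07408737  0.59254571 -0.14404123] 0.04711923805855441
```

View pics/c_w.png

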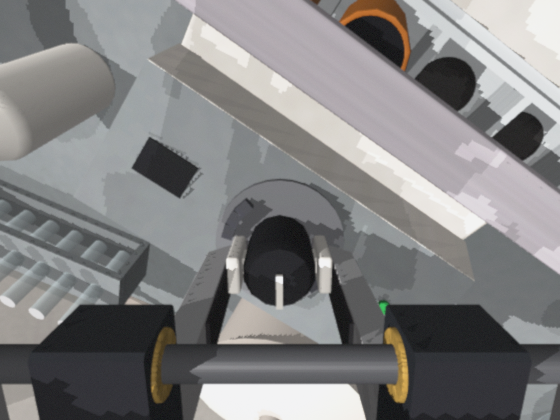

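Request:
play_rows --twist '[[0.0319,-0.0076,-0.0704],[0.0319,-0.0076,-0.0704],[0.0319,-0.0076,-0.0704],[0.0319,-0.0076,-0.0704],[0.0319,-0.0076,-0.0704],[0.0319,-0.0076,-0.0704],[0.0319,-0.0076,-0.0704],[0.0319,-0.0076,-0.0704],[0.0319,-0.0076,-0.0704],[0.0319,-0.0076,-0.0704],[0,0,0]]' --travel '[[0,0,0],[0,0,0],[0,0,0],[0,0,0],[0,0,0],[0,0,0],[0,0,0],[0,0,0],[0,0,0],[0,0,0],[0,0,0]]' --grip '[1,1,1,1,1,1,1,1,1,1,1]'

```text
time_s: 5.8
ee_pos: [0.6329, -0.043, 0.1432]
eef_rot: [-1.311, -0.358, -0.905]
force: [-17.7, -29.5, 13.6]
grip_width: 0.0471
```

```bash
python3 - <<'E'
from plan import *
p,Rt,o=cur(); print(p,o["force"],o["moment"],o["grip_width"])
print((Rt*knobR(0).inv()).as_rotvec()@ax)
c=cam("scene","d_s")
cv2.imwrite("pics/d_sz.png",cv2.resize(c["img"][170:310,180:350,::-1],None,fx=4,fy=4))
E
```

```text
[ 0.6329164  -0.04304845  0.14315354] [-17.67357535 -29.52996924  13.63112386] [-5.86561728  2.53209683 -2.31806076] 0.04708204625627169
-1.2227465382837197
```

View pics/d_sz.png

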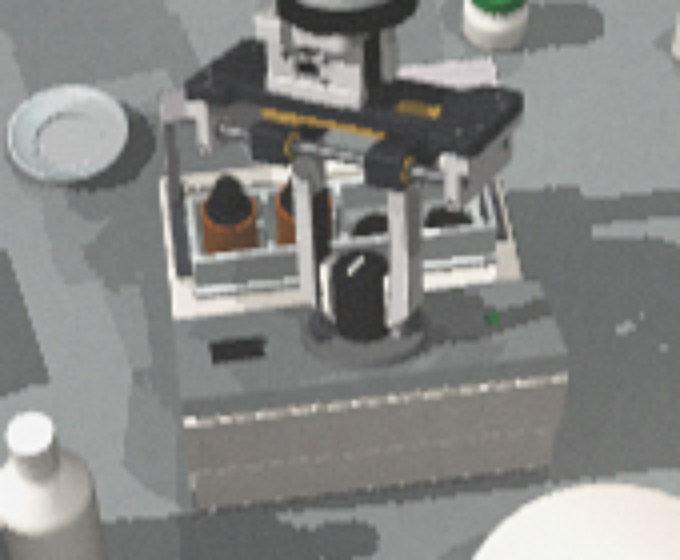

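Request:
play_rows --twist '[[0,0,0],[0,0,0],[0,0,0],[0,0,0]]' --travel '[[0,0,0],[0,0,0],[0,0,0],[0,0,0]]' --grip '[-1,-1,-1,-1]'

```text
time_s: 6.25
ee_pos: [0.6339, -0.0389, 0.1422]
eef_rot: [-1.307, -0.355, -0.901]
force: [0.1, -0.1, 0.1]
grip_width: 0.0751
```

```bash
python3 - <<'E'
from plan import *
p,Rt,o=cur(); print(p,o["force"],o["moment"],o["grip_width"])
E
```

```text
[ 0.63386554 -0.03891536  0.14224306] [ 0.10136922 -0.1399326   0.11570599] [ 0.00735732  0.20749509 -0.01087746] 0.07513700471796919
```

Request:
play_rows --twist '[[0,0,0],[0,0,0],[0.0,0,0]]' --travel '[[-0.37,0.09,0.82],[-0.37,0.09,0.82],[-0.2,0.2,0.3]]' --grip '[-1,0.1,0.1]'

```text
time_s: 6.55
ee_pos: [0.5869, -0.0198, 0.2434]
eef_rot: [-1.303, -0.359, -0.902]
force: [1.0, 0.5, -0.0]
grip_width: 0.0743
```

```bash
python3 - <<'E'
from plan import *
p,Rt,o=cur(); print(p,o["grip_width"])
c=cam("side","e_d"); print(proj(c,world((-50,0,88))))
cv2.imwrite("pics/e_dz.png",cv2.resize(c["img"][160:300,180:340,::-1],None,fx=4,fy=4))
R1=downR(-.235)
delta(p,Rt,[.4404,.3214,.15],R1,"pre jar a")
E
```

```text
[ 0.58691722 -0.01975288  0.24337727] 0.07432216646988937
[[286.25885603 200.8153442 ]]
pre jar a to [0.4404 0.3214 0.15  ] travel total [-2.93   6.823 -1.868] twist total [-0.02    0.2864  0.3871] min rows 7.66
```

View pics/e_dz.png

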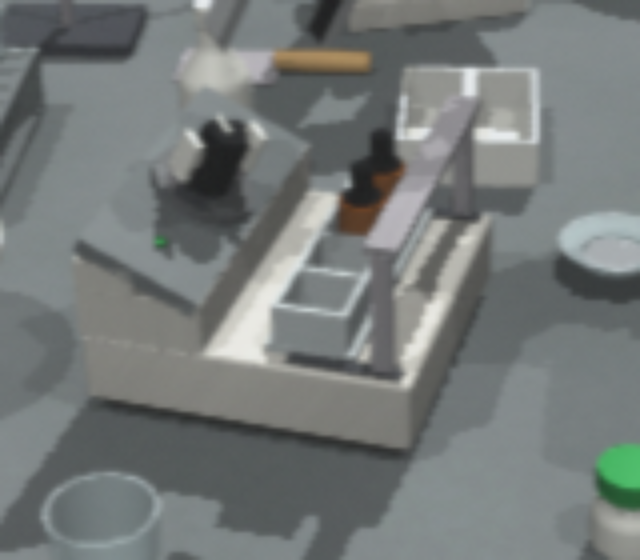

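Request:
play_rows --twist '[[-0.002,0.0286,0.0387],[-0.002,0.0286,0.0387],[-0.002,0.0286,0.0387],[-0.002,0.0286,0.0387],[-0.002,0.0286,0.0387],[-0.002,0.0286,0.0387],[-0.002,0.0286,0.0387],[-0.002,0.0286,0.0387],[-0.002,0.0286,0.0387],[-0.002,0.0286,0.0387],[0,0,0]]' --travel '[[-0.3,0.68,0],[-0.3,0.69,0],[-0.3,0.69,0],[-0.3,0.69,0],[-0.3,0.69,-0.2],[-0.3,0.69,-0.3],[-0.3,0.69,-0.35],[-0.3,0.69,-0.35],[-0.3,0.69,-0.35],[-0.23,0.62,-0.3],[0,0,0]]' --grip '[0.1,0.1,0.1,0.1,0.1,0.1,0.1,0.1,0.1,0.1,0.1]'

```text
time_s: 7.7
ee_pos: [0.4386, 0.3235, 0.1437]
eef_rot: [-1.577, 0.007, -0.23]
force: [0.7, -0.4, 0.4]
grip_width: 0.0427
```

```bash
python3 - <<'E'
from plan import *
import pickle
p,Rt,o=cur(); print(p,o["eef_rot"],o["grip_width"])
c=cam("wrist"); im=c["img"][:,:,::-1].copy(); pickle.dump(c,open("cw2.pkl","wb"))
for P in ((.4404,.3214,.073),(.495,.3354,.073)):
    u=proj(c,P)[0];cv2.circle(im,tuple(int(x) for x in u),4,(0,255,0),1);print(u)
t=[0.4584,.3568,.3346]
for z in (.04,):
    u=proj(c,[R.from_euler('z',t[2]).apply([a,b,0])+[t[0],t[1],z] for a,b in ((-.055,-.065),(.055,-.065),(.055,.065),(-.055,.065),(-.055,-.065),(0,-.065),(0,.065))]);cv2.polylines(im,[u.astype(int)],False,(0,255,0),1)
cv2.imwrite("pics/f_w.png",im)
delta(p,Rt,[.4404,.3214,.060],downR(-.235))
E
```

```text
[0.43859633 0.32345393 0.14370626] [-1.57671228  0.00736433 -0.22957113] 0.042718122054886246
[276.8781904  229.68386251]
[313.27382642 296.19342486]
 to [0.4404 0.3214 0.06  ] travel total [ 0.036 -0.041 -1.674] twist total [ 0.0026 -0.0054 -0.0035] min rows 1.68
```

View pics/f_w.png

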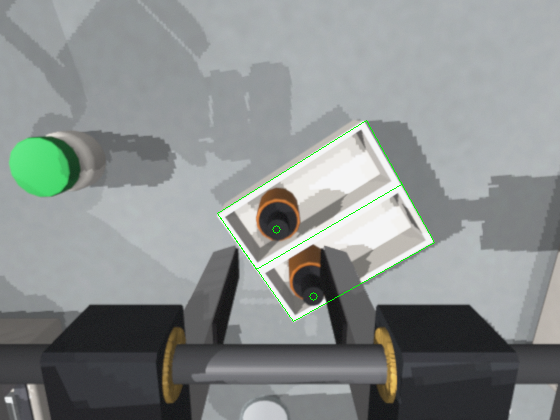

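Request:
play_rows --twist '[[0.0026,-0.0054,-0.0035],[0,0,0],[0,0,0],[0,0,0],[0,0,0],[0,0,0],[0,0,0],[0,0,0],[0,0,0],[0,0,0]]' --travel '[[0.036,-0.04,-0.5],[0,0,-0.6],[0,0,-0.43],[0,0,-0.1],[0,0,0],[0,0,0],[0,0,0],[0,0,0],[0,0,0],[0,0,0]]' --grip '[0.1,0.1,0.1,0.1,0.1,1,1,1,1,1]' --force 15

```text
time_s: 8.75
ee_pos: [0.4425, 0.3193, 0.0658]
eef_rot: [-1.567, -0.005, -0.24]
force: [0.9, 0.4, 3.2]
grip_width: 0.0152
```

```bash
python3 - <<'E'
from plan import *
p,Rt,o=cur(); print(p,o["eef_rot"],o["grip_width"],o["force"],o["time_s"])
g=p[2]
tgt=world((0,69,0)); print(tgt)
delta(p,Rt,[tgt[0],tgt[1],.235],downR(-.233),"over pocket y=69")
t2=world((0,23,0)); print(t2)
E
```

```text
[0.4424656  0.31928261 0.06582627] [-1.56716259 -0.00524746 -0.24007766] 0.01521733163155692 [0.88025592 0.43273331 3.23959113] 8.75
[0.55624535 0.0481323  0.066     ]
over pocket y=69 to [0.5562 0.0481 0.235 ] travel total [ 2.276 -5.423  3.383] twist total [-0.0015  0.0038  0.0045] min rows 6.78
[0.54561512 0.00337743 0.066     ]
```

Request:
play_rows --twist '[[0,0,0],[0,0,0],[-0.0015,0.0038,0.0045],[0,0,0],[0,0,0],[0,0,0],[0,0,0],[0,0,0],[0,0,0],[0,0,0],[0,0,0]]' --travel '[[0,0,0.4],[0,0,0.8],[0.2,-0.5,0.7],[0.25,-0.7,0.7],[0.3,-0.7,0.6],[0.3,-0.7,0.2],[0.3,-0.7,0],[0.3,-0.7,0],[0.3,-0.7,0],[0.3,-0.7,0],[0,0,0]]' --grip '[1,1,1,1,1,1,1,1,1,1,1]'

```text
time_s: 9.85
ee_pos: [0.5553, 0.0463, 0.2342]
eef_rot: [-1.572, 0.001, -0.237]
force: [0.1, 0.8, -0.5]
grip_width: 0.0155
```

Request:
play_rows --twist '[[0,0,0],[0,0,0]]' --travel '[[0,0,0],[0,0,0]]' --grip '[1,1]'

```text
time_s: 10.05
ee_pos: [0.5541, 0.0506, 0.2346]
eef_rot: [-1.571, 0.001, -0.232]
force: [1.0, 0.2, -1.0]
grip_width: 0.0155
```

```bash
cat > mx.py <<'E'
from plan import *
def ov(c,name,mx=MX,extra=[]):
    im=c["img"][:,:,::-1].copy()
    def X(P): return R.from_euler('z',mx[2]).apply(np.array(P,float)/1e3)+[mx[0],mx[1],.066]
    def pl(P,col):cv2.polylines(im,[np.round(proj(c,X(P))*16).astype(int)],True,col,1,cv2.LINE_AA,4)
    for b in (-69,-23,23,69):
        pl([(21,b-21,28),(21,b+21,28),(-21,b+21,28),(-21,b-21,28)],(0,0,255))
        pl([(15*np.cos(a),b+15*np.sin(a),2) for a in np.linspace(0,6.28,30)],(255,0,255))
    pl([(150,-110,68),(150,110,68),(65,110,30),(65,-110,30)],(0,255,0))
    for e in extra:
        u=proj(c,e)[0];cv2.circle(im,tuple(int(v) for v in u),4,(0,255,255),1)
    cv2.imwrite(f"pics/{name}.png",im)
E
python3 - <<'E'
from mx import *
import pickle
p,Rt,o=cur(); print(p,o["eef_rot"],o["grip_width"],o["force"],o["time_s"])
c=cam("wrist"); ov(c,"g_w"); pickle.dump(c,open("cw3.pkl","wb"))
t=world((0,69,0)); delta(p,Rt,[t[0],t[1],.235],downR(-.233))
E
```

```text
[0.55413804 0.05063201 0.234558  ] [-1.57147811e+00  9.86237320e-04 -2.32377845e-01] 0.015498359403015992 [ 0.98807124  0.18062682 -0.9562498 ] 10.05
 to [0.5562 0.0481 0.235 ] travel total [ 0.042 -0.05   0.009] twist total [ 0.0003 -0.0007 -0.0004] min rows 0.07
```

View pics/g_w.png

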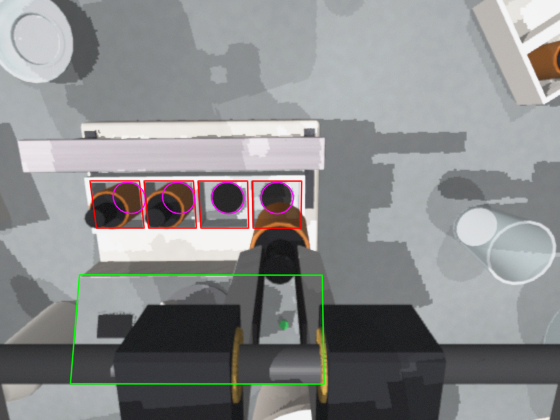

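```bash
cat > jar.py <<'E'
from mx import *
import pickle,sys
def jarov(c,p,psi,h,name,offs):
    x0,y0,x1,y1=220,190,340,310
    ims=[]
    for off in offs:
        im=cv2.resize(c["img"][y0:y1,x0:x1,::-1],None,fx=3.3,fy=3.3,interpolation=cv2.INTER_CUBIC)
        ctr=p+R.from_euler('z',psi).apply([off,0,0])
        for z,r in ((-h,.017),(-h+.045,.017),(-h+.045,.008),(-h+.069,.008)):
            u=(proj(c,[ctr+[r*np.cos(t),r*np.sin(t),z] for t in np.linspace(0,6.28,40)])-[x0,y0]+.5)*3.3
            cv2.polylines(im,[np.round(u*16).astype(int)],True,(0,255,0),1,cv2.LINE_AA,4)
        ims.append(im)
    cv2.imwrite(f"pics/{name}.png",np.hstack(ims))
E
python3 - <<'E'
from jar import *
c=pickle.load(open("cw3.pkl","rb"))
jarov(c,np.array([.55413804,.05063201,.234558]),-.2324,.0618,"g_j",(0,-.0025))
E
```

```text
(no output)
```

View pics/g_j.png

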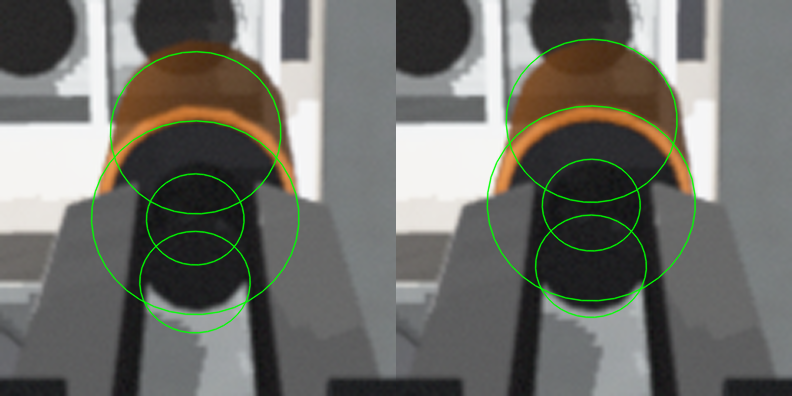

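Request:
play_rows --twist '[[0,0,0],[0,0,0],[0,0,0],[0,0,0],[0,0,0]]' --travel '[[0.09,-0.05,-0.5],[0,0,-0.5],[0,0,-0.3],[0,0,0],[0,0,0]]' --grip '[1,1,1,1,1]'

```text
time_s: 10.6
ee_pos: [0.559, 0.048, 0.1704]
eef_rot: [-1.571, 0.0, -0.232]
force: [-0.2, 0.1, -0.4]
grip_width: 0.0153
```

```bash
python3 - <<'E'
from jar import *
p,Rt,o=cur(); print(p,o["eef_rot"],o["time_s"])
c=cam("wrist"); ov(c,"h_w"); pickle.dump(c,open("cw3.pkl","wb"))
jarov(c,p,o["eef_rot"][2],.0618,"h_j",(0,-.003))
t=world((0,69,0)); delta(p,Rt,[t[0]+.0029,t[1]-.0007,.131],downR(-.233))
E
```

```text
[0.55903505 0.04801882 0.17036137] [-1.57138225e+00  1.67306809e-04 -2.32036905e-01] 10.6
 to [0.5591 0.0474 0.131 ] travel total [ 0.002 -0.012 -0.787] twist total [ 0.0003 -0.0002 -0.0006] min rows 0.79
```

View pics/h_w.png

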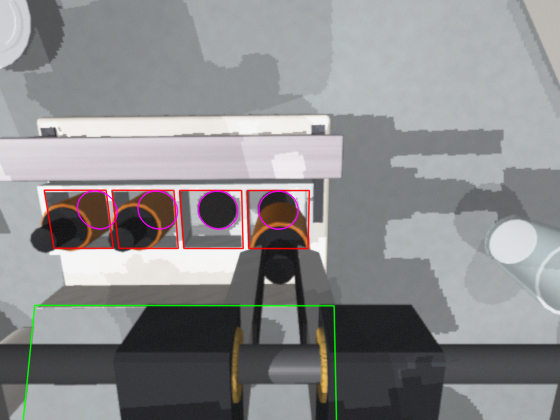

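View pics/h_j.png

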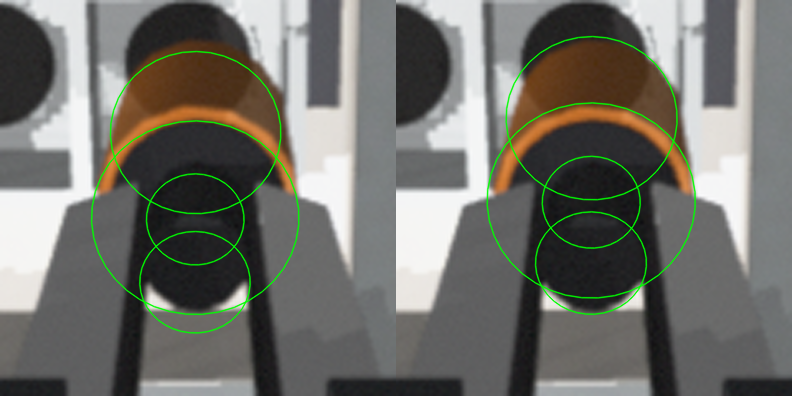

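Request:
play_rows --twist '[[0,0,0],[0,0,0],[0,0,0],[0,0,0],[0,0,0],[0,0,0]]' --travel '[[0,-0.01,-0.25],[0,0,-0.3],[0,0,-0.2],[0,0,-0.05],[0,0,0],[0,0,0]]' --grip '[1,1,1,1,1,1]'

```text
time_s: 11.25
ee_pos: [0.559, 0.0468, 0.1297]
eef_rot: [-1.572, 0.001, -0.233]
force: [-0.1, -0.3, -0.8]
grip_width: 0.0154
```

Request:
play_rows --twist '[[0,0,0],[0,0,0]]' --travel '[[0,0,-0.03],[0,0,0]]' --grip '[1,1]'

```text
time_s: 11.45
ee_pos: [0.5596, 0.047, 0.1293]
eef_rot: [-1.571, -0.001, -0.233]
force: [-1.7, 1.4, 8.8]
grip_width: 0.0157
```

Request:
play_rows --twist '[[0,0,0],[0,0,0],[0,0,0],[0,0,0],[0,0,0],[0,0,0],[0,0,0]]' --travel '[[0,0,0],[0,0,0],[0,0,0],[0,0,0.4],[0,0,0.6],[0,0,0.4],[0,0,0.2]]' --grip '[0.1,0.1,0.1,0.1,0.1,0.1,0.1]'

```text
time_s: 12.15
ee_pos: [0.5594, 0.0468, 0.2099]
eef_rot: [-1.571, -0.001, -0.233]
force: [0.5, 0.2, 0.1]
grip_width: 0.0427
```

```bash
python3 - <<'E'
from mx import *
p,Rt,o=cur(); print(p,o["eef_rot"],o["time_s"],o["grip_width"])
c=cam("wrist"); ov(c,"i_w")
delta(p,Rt,[.495,.3354,.15],downR(-.233))
E
```

```text
[0.55940173 0.04681754 0.20987251] [-1.57103218e+00 -1.49515239e-03 -2.33054888e-01] 12.15 0.04272214223553239
 to [0.495  0.3354 0.15  ] travel total [-1.288  5.772 -1.197] twist total [0.0004 0.0009 0.    ] min rows 6.03
```

View pics/i_w.png

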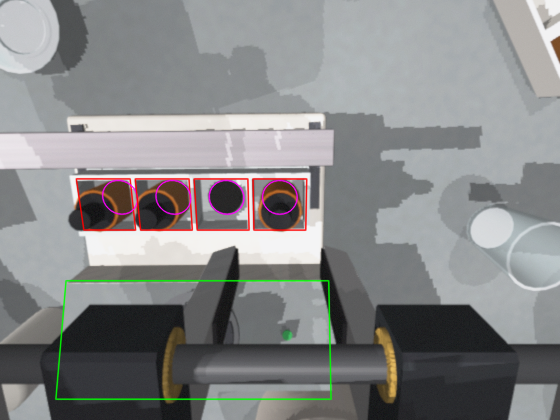

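Request:
play_rows --twist '[[0,0,0],[0,0,0],[0,0,0],[0,0,0],[0,0,0],[0,0,0],[0,0,0],[0,0,0],[0,0,0],[0,0,0]]' --travel '[[-0.12,0.6,0.1],[-0.17,0.75,0.1],[-0.17,0.75,0],[-0.17,0.75,0],[-0.17,0.75,-0.2],[-0.17,0.75,-0.4],[-0.17,0.75,-0.4],[-0.15,0.67,-0.4],[0,0,0],[0,0,0]]' --grip '[0.1,0.1,0.1,0.1,0.1,0.1,0.1,0.1,0.1,0.1]'

```text
time_s: 13.2
ee_pos: [0.4939, 0.3354, 0.1467]
eef_rot: [-1.573, 0.002, -0.232]
force: [0.6, 0.0, 1.2]
grip_width: 0.0425
```

```bash
python3 - <<'E'
from mx import *
p,Rt,o=cur(); print(p,o["eef_rot"],o["joint_vel"])
c=cam("wrist"); im=c["img"][:,:,::-1].copy()
for P in ((.495,.3354,.073),):
    u=proj(c,P)[0];cv2.circle(im,tuple(int(x) for x in u),4,(0,255,0),1);print(u)
    u=proj(c,[np.array(P)+[.008*np.cos(t),.008*np.sin(t),0] for t in np.linspace(0,6.28,30)]);cv2.polylines(im,[u.astype(int)],True,(0,255,0),1)
    u=proj(c,[np.array(P)+[.017*np.cos(t),.017*np.sin(t),-.024] for t in np.linspace(0,6.28,30)]);cv2.polylines(im,[u.astype(int)],True,(0,255,0),1)
cv2.imwrite("pics/j_w.png",cv2.resize(im[130:330,180:400],None,fx=3,fy=3))
delta(p,Rt,[.495,.3354,.065],downR(-.233))
E
```

```text
[0.49387258 0.33540205 0.14672711] [-1.57322108  0.00216657 -0.23180148] [-0.03191922 -0.03135832 -0.00814409 -0.00164428  0.00765041 -0.00425938]
[279.22596608 226.28261822]
 to [0.495  0.3354 0.065 ] travel total [ 0.023 -0.    -1.635] twist total [ 0.0012 -0.0017 -0.0008] min rows 1.63
```

View pics/j_w.png

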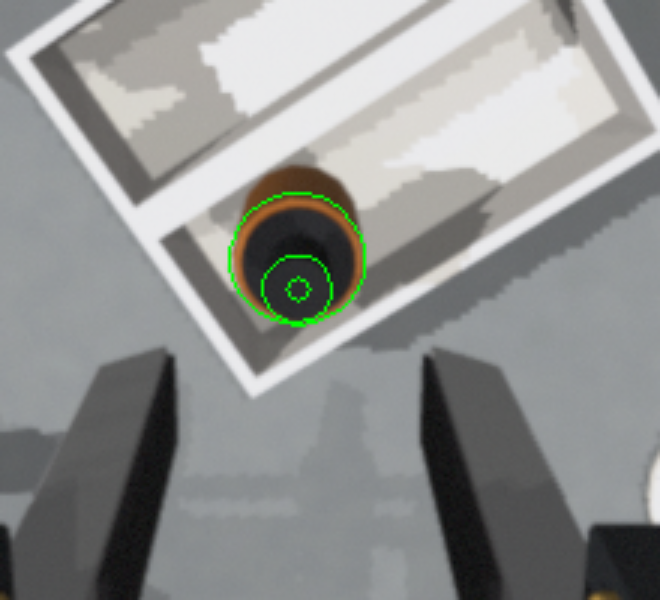

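Request:
play_rows --twist '[[0,0,0],[0,0,0],[0,0,0],[0,0,0],[0,0,0],[0,0,0],[0,0,0],[0,0,0],[0,0,0],[0,0,0]]' --travel '[[0,0,-0.5],[0,0,-0.6],[0,0,-0.43],[0,0,-0.13],[0,0,0],[0,0,0],[0,0,0],[0,0,0],[0,0,0],[0,0,0]]' --grip '[0.1,0.1,0.1,0.1,0.1,1,1,1,1,1]'

```text
time_s: 14.25
ee_pos: [0.4947, 0.3354, 0.0657]
eef_rot: [-1.571, -0.0, -0.233]
force: [0.2, -1.5, 5.4]
grip_width: 0.0157
```

```bash
python3 - <<'E'
from mx import *
p,Rt,o=cur(); print(p,o["eef_rot"],o["force"],o["grip_width"])
tr=np.array([.973,-.231,0]); print("perp off",(p-[.495,.3354,0])@tr)
t=world((0,23,0)); delta(p,Rt,[t[0],t[1],.235],downR(-.233))
E
```

```text
[0.49474311 0.33542511 0.06573811] [-1.57099534e+00 -1.12509439e-04 -2.32989221e-01] [ 0.21814436 -1.51515734  5.36776568] 0.01565052673262492
perp off -0.00025575206805691355
 to [0.5456 0.0034 0.235 ] travel total [ 1.017 -6.641  3.385] twist total [ 0.0001  0.     -0.    ] min rows 7.52
```

Request:
play_rows --twist '[[0,0,0],[0,0,0],[0,0,0],[0,0,0],[0,0,0],[0,0,0],[0,0,0],[0,0,0],[0,0,0],[0,0,0],[0,0,0]]' --travel '[[0,0,0.4],[0,0,0.8],[0.08,-0.5,0.7],[0.12,-0.75,0.6],[0.12,-0.8,0.5],[0.12,-0.8,0.3],[0.12,-0.8,0.08],[0.12,-0.8,0],[0.12,-0.8,0],[0.12,-0.8,0],[0.1,-0.6,0]]' --grip '[1,1,1,1,1,1,1,1,1,1,1]'

```text
time_s: 15.35
ee_pos: [0.5454, 0.0007, 0.2341]
eef_rot: [-1.572, 0.001, -0.234]
force: [0.1, 0.9, -0.2]
grip_width: 0.0154
```

Request:
play_rows --twist '[[0,0,0],[0,0,0],[0,0,0]]' --travel '[[0,0,-0.2],[0,0,0],[0,0,0]]' --grip '[1,1,1]'

```text
time_s: 15.65
ee_pos: [0.5452, 0.0038, 0.2239]
eef_rot: [-1.571, 0.001, -0.232]
force: [-0.2, 0.4, -0.2]
grip_width: 0.0154
```

```bash
python3 - <<'E'
from jar import *
p,Rt,o=cur(); print(p,o["eef_rot"],o["time_s"],o["grip_width"])
c=cam("wrist"); ov(c,"k_w"); 
jarov(c,p,o["eef_rot"][2],.0618,"k_j",(0,-.001))
t=world((0,23,0)); delta(p,Rt,[t[0],t[1],.17],downR(-.233))
E
```

```text
[0.54523252 0.00381404 0.22390601] [-1.57148997e+00  1.40568361e-03 -2.32105601e-01] 15.65 0.01542765573107779
 to [0.5456 0.0034 0.17  ] travel total [ 0.008 -0.009 -1.078] twist total [ 0.0002 -0.001  -0.0006] min rows 1.08
```

View pics/k_w.png

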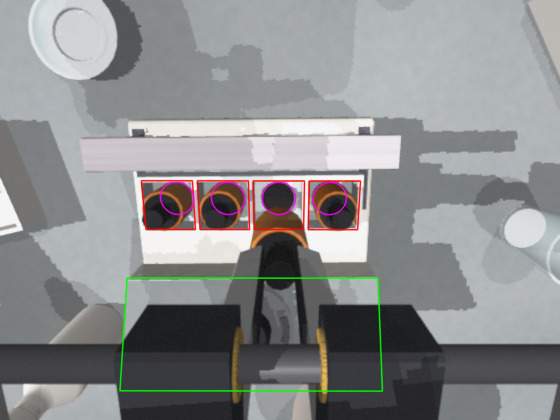

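View pics/k_j.png

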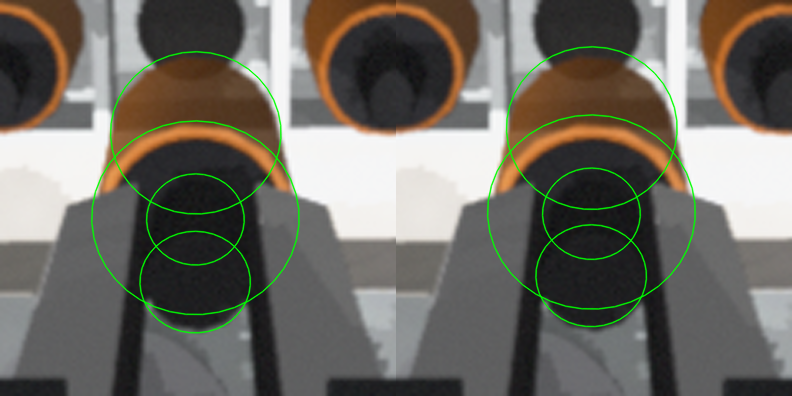

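Request:
play_rows --twist '[[0,0,0],[0,0,0],[0,0,0],[0,0,0],[0,0,0],[0,0,0],[0,0,0],[0,0,0],[0,0,0]]' --travel '[[0,-0.01,-0.4],[0,0,-0.4],[0,0,-0.3],[0,0,-0.3],[0,0,-0.3],[0,0,-0.16],[0,0,-0.05],[0,0,0],[0,0,0]]' --grip '[1,1,1,1,1,1,1,1,1]'

```text
time_s: 16.6
ee_pos: [0.5458, 0.0028, 0.1293]
eef_rot: [-1.571, -0.0, -0.232]
force: [0.4, -0.0, 2.3]
grip_width: 0.0158
```

Request:
play_rows --twist '[[0,0,0],[0,0,0],[0,0,0],[0,0,0],[0,0,0],[0,0,0],[0,0,0]]' --travel '[[0,0,0],[0,0,0],[0,0,0],[0,0,0.4],[0,0,0.6],[0,0,0.6],[0,0,0.4]]' --grip '[0.15,0.15,0.15,0.15,0.15,0.15,0.15]'

```text
time_s: 17.3
ee_pos: [0.5458, 0.0023, 0.2308]
eef_rot: [-1.571, -0.001, -0.233]
force: [0.7, 0.9, 0.0]
grip_width: 0.0398
```

```bash
python3 - <<'E'
from mx import *
p,Rt,o=cur(); print(p,o["eef_rot"],o["time_s"],o["grip_width"])
c=cam("wrist"); ov(c,"l_w")
psi=.3346-np.pi/2
delta(p,Rt,[.4584,.3568,.17],downR(psi))
E
```

```text
[0.54575032 0.00229888 0.23076812] [-1.57123683e+00 -1.21103386e-03 -2.33100610e-01] 17.3 0.03977926626143676
 to [0.4584 0.3568 0.17  ] travel total [-1.747  7.09  -1.215] twist total [ 8.000e-04  4.000e-04 -6.386e-01] min rows 7.4
```

View pics/l_w.png

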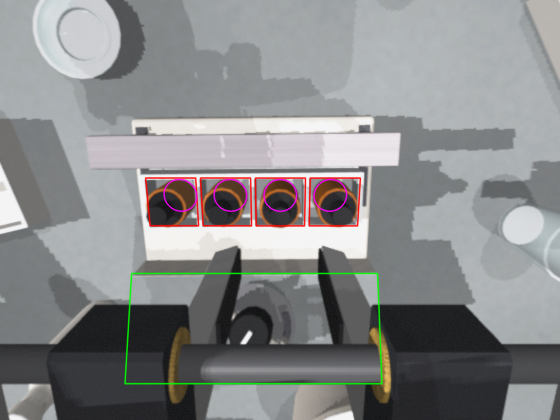

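Request:
play_rows --twist '[[0,0,-0.0639],[0,0,-0.0639],[0,0,-0.0639],[0,0,-0.0639],[0,0,-0.0639],[0,0,-0.0639],[0,0,-0.0639],[0,0,-0.0639],[0,0,-0.0639],[0,0,-0.0639],[0,0,0],[0,0,0]]' --travel '[[-0.15,0.6,0],[-0.18,0.74,0],[-0.18,0.74,0],[-0.18,0.74,0],[-0.18,0.74,0],[-0.18,0.74,-0.2],[-0.18,0.74,-0.3],[-0.18,0.74,-0.3],[-0.18,0.74,-0.3],[-0.16,0.57,-0.1],[0,0,0],[0,0,0]]' --grip '[-0.1,-0.1,-0.1,-0.1,-0.1,-0.1,-0.1,-0.1,-0.1,-0.1,-0.1,-0.1]'

```text
time_s: 18.55
ee_pos: [0.4577, 0.3568, 0.168]
eef_rot: [-1.572, 0.0, -1.234]
force: [0.4, 0.6, 0.4]
grip_width: 0.0517
```

```bash
cat > tray.py <<'E'
from plan import *
T=[.4584,.3568,.3346]; ST=[.4697,-.3213,.0012]
def tov(c,name,t,z=.04):
    im=c["img"][:,:,::-1].copy()
    L=[(-.055,-.065),(.055,-.065),(.055,.065),(-.055,.065),(-.055,-.065),(-.005,-.065),(-.005,.065),(.005,.065),(.005,-.065)]
    u=proj(c,[R.from_euler('z',t[2]).apply([a,b,0])+[t[0],t[1],z] for a,b in L]);cv2.polylines(im,[np.round(u*16).astype(int)],False,(0,255,0),1,cv2.LINE_AA,4)
    cv2.imwrite(f"pics/{name}.png",im)
E
python3 - <<'E'
from tray import *
p,Rt,o=cur(); print(p,o["eef_rot"],o["time_s"],o["grip_width"])
c=cam("wrist"); tov(c,"m_w",T)
delta(p,Rt,[T[0],T[1],.026],downR(T[2]-np.pi/2))
E
```

```text
[0.45770645 0.35680489 0.16800821] [-1.57233442e+00  2.49856450e-04 -1.23418806e+00] 18.55 0.05168723498134184
 to [0.4584 0.3568 0.026 ] travel total [ 0.014 -0.    -2.84 ] twist total [ 0.0002 -0.001  -0.0013] min rows 2.84
```

View pics/m_w.png

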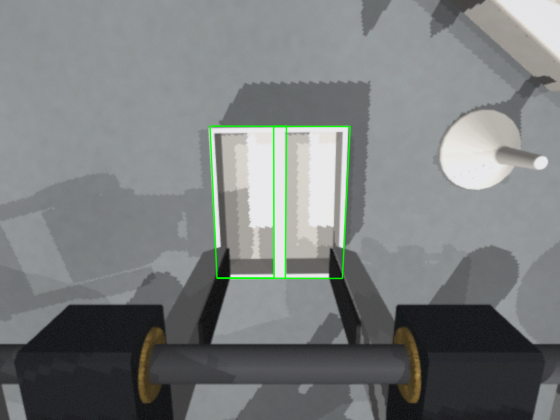

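Request:
play_rows --twist '[[0,0,0],[0,0,0],[0,0,0],[0,0,0],[0,0,0],[0,0,0],[0,0,0],[0,0,0],[0,0,0],[0,0,0],[0,0,0],[0,0,0]]' --travel '[[0,0,-0.6],[0,0,-0.8],[0,0,-0.7],[0,0,-0.4],[0,0,-0.25],[0,0,-0.1],[0,0,0],[0,0,0],[0,0,0],[0,0,0],[0,0,0],[0,0,0]]' --grip '[-0.1,-0.1,-0.1,-0.1,-0.1,-0.1,-0.1,1,1,1,1,1]' --force 40

```text
time_s: 19.8
ee_pos: [0.458, 0.3569, 0.0263]
eef_rot: [-1.571, 0.001, -1.237]
force: [-0.7, 0.3, -0.6]
grip_width: 0.0153
```

```bash
python3 - <<'E'
from tray import *
p,Rt,o=cur(); print(p,o["eef_rot"],o["time_s"],o["grip_width"],o["force"])
E
```

```text
[0.45799686 0.35690529 0.02631324] [-1.57130118e+00  7.47238405e-04 -1.23664899e+00] 19.8 0.015310597237310578 [-0.6507485   0.31337387 -0.55595163]
```

Request:
play_rows --twist '[[0,0,0],[0,0,0],[0,0,0],[0,0,0],[0,0,0],[0,0,0],[0,0,0],[0,0,0],[0,0,0]]' --travel '[[0,0,0],[0,0,0],[0,0,0.3],[0,0,0.6],[0,0,0.8],[0,0,0.8],[0,0,0.8],[0,0,0.8],[0,0,0.5]]' --grip '[1,1,1,1,1,1,1,1,1]'

```text
time_s: 20.7
ee_pos: [0.4581, 0.3569, 0.2604]
eef_rot: [-1.568, 0.002, -1.237]
force: [-0.0, 0.1, -1.7]
grip_width: 0.01
```

```bash
python3 - <<'E'
from tray import *
p,Rt,o=cur(); print(p,o["eef_rot"],o["time_s"],o["grip_width"],o["force"])
delta(p,Rt,[ST[0],ST[1],.25],downR(ST[2]-np.pi/2))
c=cam("side","n_d")
E
```

```text
[0.45806701 0.35688267 0.26043363] [-1.56777619  0.00165001 -1.2367714 ] 20.7 0.009991099675249696 [-0.02700594  0.1133848  -1.74813439]
 to [ 0.4697 -0.3213  0.25  ] travel total [  0.233 -13.564  -0.209] twist total [-0.0014  0.0017 -0.2119] min rows 13.57
```

View pics/n_d.png

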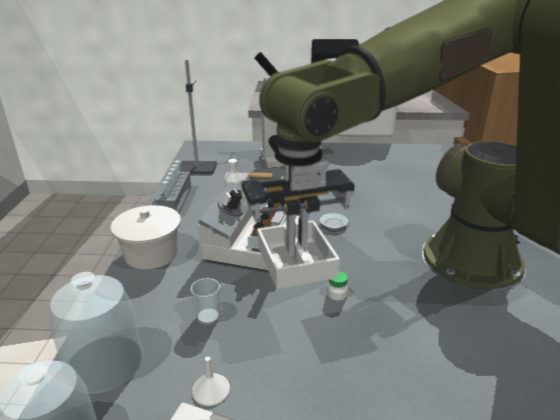

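Request:
play_rows --twist '[[0,0,-0.0125],[0,0,-0.0125],[0,0,-0.0125],[0,0,-0.0125],[0,0,-0.0125],[0,0,-0.0125],[0,0,-0.0125],[0,0,-0.0125],[0,0,-0.0125],[0,0,-0.0125],[0,0,-0.0125],[0,0,-0.0125]]' --travel '[[0,-0.5,0],[0,-0.7,0],[0,-0.8,0],[0,-0.8,0],[0,-0.8,0],[0,-0.8,0],[0,-0.8,0],[0,-0.8,0],[0,-0.8,0],[0.05,-0.8,0],[0.05,-0.8,0],[0.05,-0.8,0]]' --grip '[1,1,1,1,1,1,1,1,1,1,1,1]'

```text
time_s: 21.95
ee_pos: [0.4649, -0.1047, 0.2562]
eef_rot: [-1.572, 0.001, -1.473]
force: [0.4, 0.2, -1.5]
grip_width: 0.0097
```

Request:
play_rows --twist '[[0,0,-0.0125],[0,0,-0.0125],[0,0,-0.0125],[0,0,-0.0125],[0,0,-0.012],[0,0,0],[0,0,0],[0,0,0],[0,0,0],[0,0,0]]' --travel '[[0.05,-0.8,0],[0.03,-0.8,0],[0,-0.8,0],[0,-0.8,0],[0,-0.6,-0.2],[0,-0.4,-0.4],[0,-0.16,-0.5],[0,0,-0.4],[0,0,0],[0,0,0]]' --grip '[1,1,1,1,1,1,1,1,1,1]'

```text
time_s: 22.95
ee_pos: [0.4695, -0.321, 0.1817]
eef_rot: [-1.572, 0.001, -1.57]
force: [0.0, 0.9, -2.2]
grip_width: 0.0099
```

```bash
python3 - <<'E'
from tray import *
p,Rt,o=cur(); print(p,o["eef_rot"],o["time_s"],o["grip_width"],o["force"])
delta(p,Rt,[ST[0],ST[1],.15],downR(ST[2]-np.pi/2))
c=cam("wrist"); tov(c,"o_w",ST)
c=cam("scene","o_s")
c=cam("side"); cv2.imwrite("pics/o_d.png",cv2.resize(c["img"][120:260,200:380,::-1],None,fx=4,fy=4))
E
```

```text
[ 0.4694808  -0.32104119  0.18172222] [-1.57159296e+00  6.70018826e-04 -1.56965730e+00] 22.95 0.009869745531904924 [ 0.04323858  0.86877166 -2.21058175]
 to [ 0.4697 -0.3213  0.15  ] travel total [ 0.004 -0.005 -0.634] twist total [-0.0004 -0.0005  0.    ] min rows 0.63
```

View pics/o_w.png

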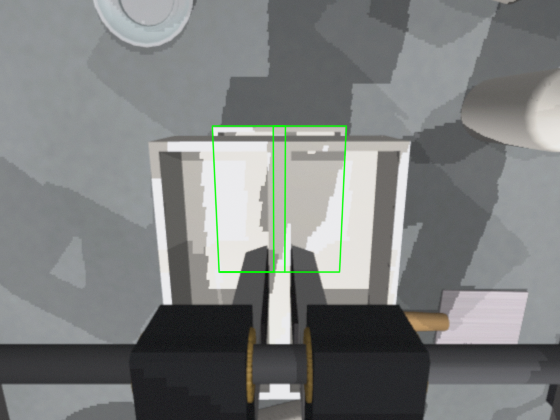

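View pics/o_d.png

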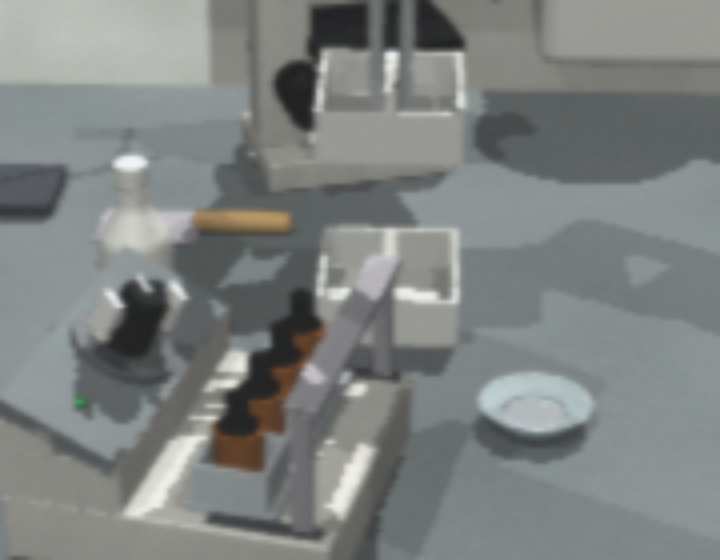

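View pics/o_s.png

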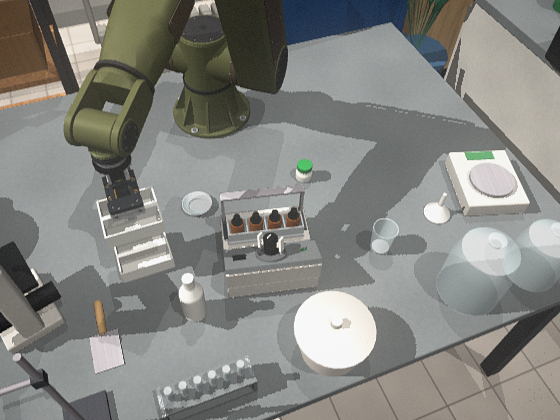

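Request:
play_rows --twist '[[0,0,0],[0,0,0],[0,0,0],[0,0,0],[0,0,0],[0,0,0],[0,0,0],[0,0,0],[0,0,0]]' --travel '[[0,0,-0.4],[0,0,-0.5],[0,0,-0.5],[0,0,-0.4],[0,0,-0.25],[0,0,-0.12],[0,0,-0.04],[0,0,0],[0,0,0]]' --grip '[1,1,1,1,1,1,1,1,1]'

```text
time_s: 24.0
ee_pos: [0.4699, -0.3214, 0.0715]
eef_rot: [-1.57, -0.0, -1.57]
force: [-0.1, -0.0, -1.1]
grip_width: 0.0099
```

Request:
play_rows --twist '[[0,0,0],[0,0,0],[0,0,0],[0,0,0]]' --travel '[[0,0,-0.06],[0,0,-0.04],[0,0,0],[0,0,0]]' --grip '[1,1,1,1]'

```text
time_s: 24.4
ee_pos: [0.4696, -0.3213, 0.0662]
eef_rot: [-1.571, 0.0, -1.57]
force: [-2.7, 1.8, 4.9]
grip_width: 0.0097
```

```bash
python3 - <<'E'
from tray import *
p,Rt,o=cur(); print(p,o["force"],o["moment"])
c=cam("side"); cv2.imwrite("pics/p_d.png",cv2.resize(c["img"][120:230,240:360,::-1],None,fx=5,fy=5))
E
```

```text
[ 0.46964197 -0.32131722  0.06623004] [-2.74571181  1.78904842  4.85715361] [ 0.26622112  0.50508673 -0.00579952]
```

View pics/p_d.png

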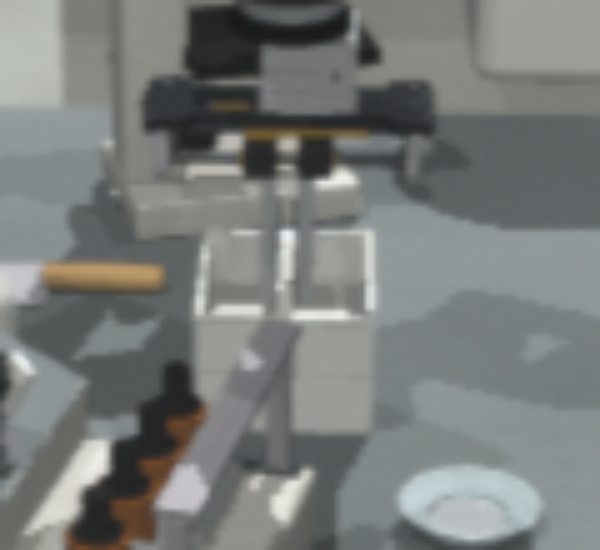

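In contact (about 5 N) and flush with the lower tray; next I release the grip and retreat straight up.

Request:
play_rows --twist '[[0,0,0],[0,0,0],[0,0,0],[0,0,0],[0,0,0],[0,0,0],[0,0,0],[0,0,0],[0,0,0],[0,0,0],[0,0,0]]' --travel '[[0,0,0],[0,0,0],[0,0,0],[0,0,0.3],[0,0,0.6],[0,0,0.7],[0,0,0.8],[0,0,0.8],[-0.1,0,0.6],[0,0,0],[0,0,0]]' --grip '[0.2,0.2,0.2,0.2,0.2,0.2,0.2,0.2,0.2,0.2,0.2]'

```text
time_s: 25.55
ee_pos: [0.4644, -0.3211, 0.2565]
eef_rot: [-1.571, -0.0, -1.57]
force: [0.5, -0.0, 0.2]
grip_width: 0.0376
```

```bash
python3 - <<'E'
from tray import *
p,Rt,o=cur(); print(p,o["force"],o["time_s"],o["grip_width"])
c=cam("wrist"); tov(c,"q_w",ST,.08)
c=cam("side"); d=c["img"][120:260,180:360,::-1]
s=cam("scene","q_s0")["img"][180:300,90:350,::-1]
cv2.imwrite("pics/q_d.png",cv2.resize(d,None,fx=4,fy=4)); cv2.imwrite("pics/q_s.png",cv2.resize(s,None,fx=3,fy=3))
E
```

```text
[ 0.46440054 -0.32114866  0.25647964] [ 0.46073021 -0.00533588  0.19337545] 25.55 0.0375982069437042
```

View pics/q_w.png

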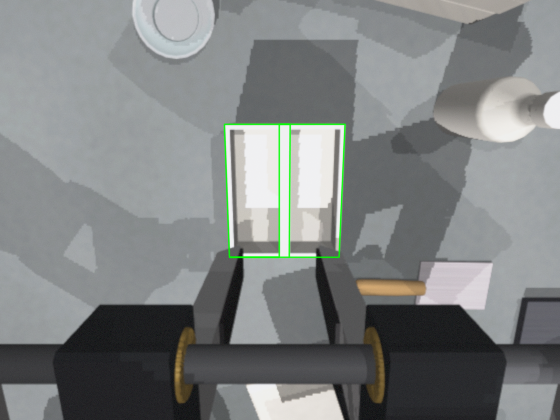

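View pics/q_d.png

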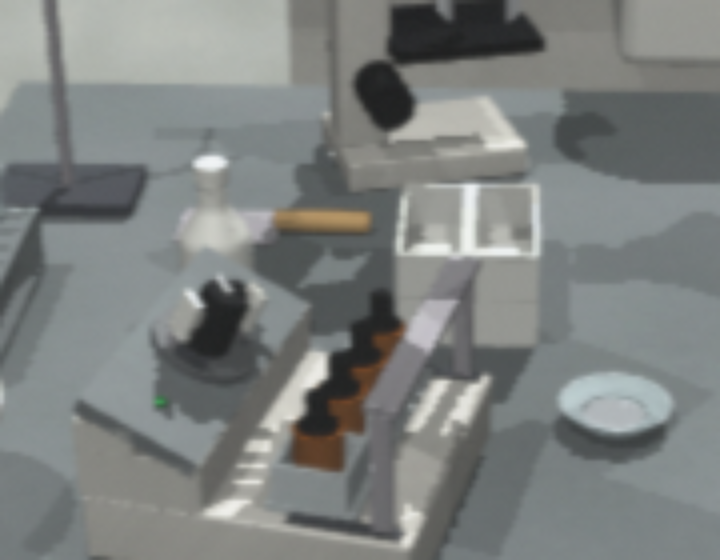

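View pics/q_s.png

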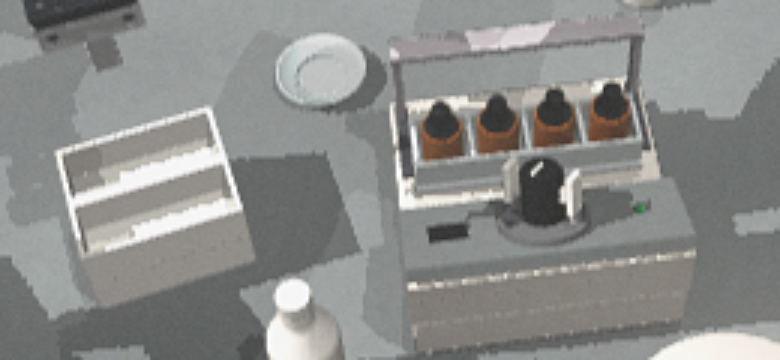

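```bash
python3 - <<'E'
from plan import *
s=cam("scene")
for q in (1.0,1.1,1.2):
    d=knobR(q).as_matrix()[:,2]
    a,b=proj(s,[KG+.012*ax-.027*d,KG+.012*ax+.027*d]); print(q,a.round(1),b.round(1),"slope",np.degrees(np.arctan2(*(b-a)[::-1])))
cv2.imwrite("pics/r_s.png",cv2.resize(s["img"][220:265,240:300,::-1],None,fx=12,fy=12,interpolation=cv2.INTER_CUBIC))
print(ctrl.get_obs()["time_s"])
E
```

```text
1.0 [259.1 234.5] [281.9 236.9] slope 5.819464406262937
1.1 [259.5 234. ] [281.6 237.5] slope 9.04123492905571
1.2 [260.  233.4] [281.1 238.1] slope 12.462863066063514
25.75
```

View pics/r_s.png

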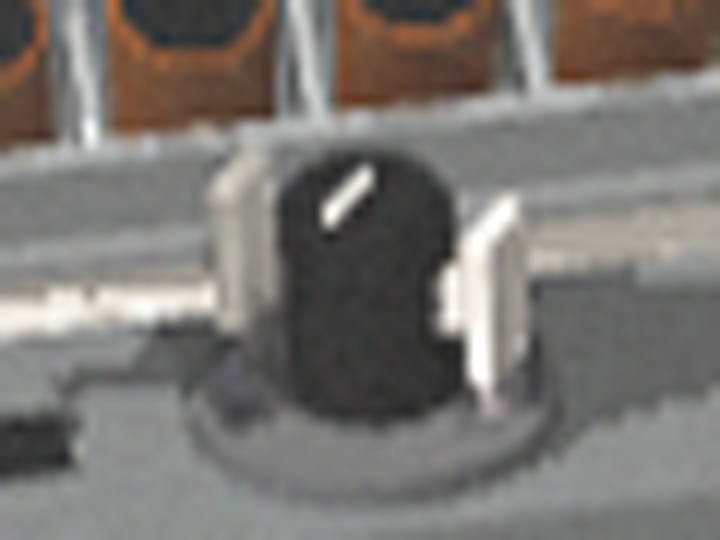

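```bash
python3 - <<'E'
from station import ctrl
print(ctrl.hand_in())
E
```

```text
the job is handed in; nothing more can be done
None
```

I finished all three steps and handed the job in at about 26 s of the 72 s allowed; the hand-in reports no verdict.

- **Knob and bar:** I pinched both tabs, turned the knob clockwise against its stop and released it. In the last scene picture the tab line slopes about 12°, matching roughly 1.2 rad, and both tabs look sprung out. In the picture taken just after the turn, the bar lay where 50 mm of forward travel puts it. The wrist load rose to about 37 N and 7 N m against the stop and fell to near zero on release.
- **Jars:** Both jars went down with light contact, about 9 N for the first and 2 N for the second. The pictures show four upright jars, one in each pocket.
- **Trays:** The emptied tray sits on the other one. The wrist overlay matches the expected outline, and the fingers are clear, about 0.17 m above it.
- **Bystanders:** I only checked these by eye. The bottle, dish and spatula look unmoved in the last views; I saw the others only in earlier ones and measured no distances.

No check failed. Position readings taken right after a move were often a few millimetres off, so I let the arm settle before the important placings.

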